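# Hang the lift-off gate of the sharps holder and swing it shut

## Robot

A 6-joint arm with a two-finger parallel gripper is mounted at the origin on a cart in front of the work surface, level with it; the furniture and walls round the work are solid. World frame = base frame: x ahead of the robot, y to its left, z up, the work surface at z = 0. Lengths are in m, angles in rad, forces in N, time in s.
With the tool pointing down it reaches from about 0.25 to 0.725 m from the base axis. Payload 4 kg.
Tool frame: the origin (TCP) lies on the centre line of the jaws, within the pads' length; the fingertips stand 19 mm ahead of it and the grasp point (between the pads) is the TCP; z points along the fingers, y is the direction in which the jaws open and shut (so a half turn about z gives the same grasp; the last joint's range is limited). The gripper opens to 85 mm and grips with 20 to 120 N. Pads are 22 mm wide; open, the fingers measure 114 mm over their backs; the gripper's body (76 mm by 85 mm) begins 54 mm behind the grasp point. The pads swing forward as they close: fully open they stand 13 mm farther back than shut.
Start: joints at [1.101, 0.241, 0.005, 1.335, 0, 1.571], TCP at [0.226, 0.446, 0.25] pointing down, gripper open.
Joint ranges: [-2.72, 2.72], [-1.05, 1.87], [-1.09, 1.28], [-1.99, 2.15], [-1.42, 1.44], [-3.14, 3.14]. Speed limits (rad/s): [2.79, 2.79, 3.14, 3.14, 3.14, 3.14].

## Interface

Orientations are given as a unit quaternion [x, y, z, w].
In Python, from workcell import bot gives the robot as it stands. The module is installed in compiled form; this text tells all that it offers.
- The arm moves only by the shell command python3 -m handwheel 'ROWS' [OPENING]. ROWS is JSON, a list of rows, each an object of numbers: "dx", "dy", "dz": the shift along the tool's x, y, z as a fraction of full scale; "ax", "ay", "az": the turn, a rotation vector about the tool's x, y, z as a fraction of full scale. In form: [{"dx": .., "dy": .., "dz": .., "ax": .., "ay": .., "az": ..}, ...]. A call has 1 to 12 rows; each row shifts and turns the commanded pose from where the row before left it, along the tool's axes as they then stand; what a row does not reach is not made up. Full scale, the value 1, is 2.5 cm for a shift and 0.15 rad for a turn. A row lasts 1/10 s, in which the tool goes at most 50 mm and 8.59 degrees, less where a joint would pass 70% of its speed; a pose out of reach is approached as far as the arm can. A call with a number of a shift or a turn outside -1 to 1 is refused whole. A call with a gripper value outside its range is refused whole. OPENING is the gripper's target within -1 to 1 (fully open at 1, half-way at 0, shut at -1), set as the call begins (- or left out, the last holds). The fingers move at their own pace and stop on an object; the grip force is fixed at half the most. Time passes only in rows, so rows that do not move let the fingers close. It gives the time, the measured TCP pose, the force and the opening at its end, in the units of the state.
- bot.get_obs(): the state, without advancing time (a new reading comes with each control period).
- bot.camera(name): name is "side" or "top" or "wrist"; returns a dict with "img" (384x512x3 uint8, red, green, blue), "intrinsics" (3x3 intrinsics, pixels), "eye" and "rotation" of the camera in the world. Camera axes: x right, y down, z forward; pixel columns grow to the right and rows downward; lengths in m; the calibration is good to about 2 mm. A picture is of the moment at which its call begins. There is no depth.
- bot.job_done(): hands the job in, once; it reports no verdict.
Trained networks look in a picture, given as the dict that the camera call returned (one of the last four; its "shot" number tells which), for a name from the list of things; names that differ only in an ending like _2 or _b are one class to them, and where a whole thing is asked for, a point or a joint stands for the part that bears it (a point fixed in the world has none). Each returns a list of dicts, best first, with "confidence" (0 to 1); they miss things now and then, are a little off and sometimes report something else, mostly with a low value. They report only what shows in the picture. A call takes as long as a camera call. They do not tell look-alikes from the thing itself.
- bot.trace(thing, picture): "region" (384x512 bool, what is visible of it) and "rect" ([centre column, centre row, width, height] in pixels, round what is visible of it).
The state is a dict: "clock": time; "joint_pos": joint angles; "joint_vel": joint speeds; "tau": joint torques, N m; "eef_pos": TCP position; "tool_rot": TCP orientation; "ft_force": force on the tool from outside, world axes, zero at the start; "ft_torque": the same for the moment, N m; "grip_width": finger opening in m.
Only numpy, scipy, OpenCV 4.12 (cv2) and the standard library are available. Lean on these libraries where they do the work, as an engineer would, in place of code of your own. Each camera call takes 0.05 s, during which the arm holds its last target.

## Task

The tub in the sharps holder has been changed and the holder's front gate was lifted off for it. Hang the gate back on the holder so that both of its hinge knuckles drop fully down over the two upright pins, then swing it shut round the tub until its ear meets the strike, and let go of it. Leave the tub and the other things on the table where they are.

Things in the scene. Friction and masses are not known exactly. Their poses are not given: they have to be found in the camera images.
- gate_center (a point): The loose gate: grey guard of 8 mm board, 100 mm high, 0.25 kg, bent in plan like a shallow bay, standing upright on its lower edge. Point: centre of its flat front panel (70 mm wide), half-way up. Axes: z up, x from outer (convex) to hollow side, y towards the knuckles. Wings slant back from the panel's sides to about x 35, y +-57 mm. Centre of mass: about x 11, y 1 mm.
- gate_grip (a point): 40 mm straight above gate_center, 10 mm below the top edge of the gate's 8 mm thick front panel: the place to pinch it from above, across its thickness (fingers closing along x). Height 90 mm while the gate stands on the table. Axes as gate_center.
- knuckle_low (a point): Centre of the lower mouth of the gate's lower hinge knuckle (steel tube, upright, 18 mm long, bore 9.6 mm, 16 mm outside). In the gate's axes x 32, y 68, z -38 mm from gate_center, 12 mm above the gate's lower edge.
- knuckle_up (a point): The same point of the gate's upper knuckle (equal tube), 70 mm straight above knuckle_low; its upper end is level with the gate's top edge.
- gate_ear (a point): Middle of the inner face of the ear, the small upright tab (24 x 44 mm) at the gate's free end that meets the strike: x 35, y -69, z 0 mm from gate_center.
- holder: White open-fronted sharps holder, fixed to the table, yaw varies. Origin under its middle, on the table. Axes: z up, x from the open front to the back, y towards the pins; its front faces about -x of the world. Back (x 74 mm) and cheeks (y +-61 mm) are 120 mm high. With the gate shut, its axes are parallel to these and gate_center is at x -60, y 0, z 62 mm.
- pin_low (a point): Centre of the flat shoulder at the foot of the holder's lower hinge pin: steel, upright, 7 mm thick, 18 mm long, last 6 mm tapered. At x -28, y 68, z 24 mm in the holder's axes. A seated knuckle stands on the shoulder; the gate's lower edge is then 12 mm above the table. Below is a bracket 6 mm thick (boss 16 mm across).
- pin_up (a point): The same point of the upper pin (equal), 70 mm straight above pin_low. Between the lower pin's end and the upper bracket are 46 mm of free height, where the lower knuckle must come in from the side. The hung gate turns freely from shut to over 100 degrees open (opening turns it clockwise seen from above), stays where it is left and may droop a few mm by its play.
- strike (a point): Middle of the front face of the strike, an upright flange (21 x 60 mm) on the holder's other cheek; the gate's ear meets it, face to face, when the gate is shut (points then about 1 mm apart in plan). At x -24, y -69, z 62 mm in the holder's axes.
- sharps_tub: Round tub with a lid, 98 mm across, 131 mm high, standing loose in the holder, its lid 137 mm above the table. Origin at the centre of its underside. Less than 20 mm are left between tub and shut gate: no room for a finger.
- saline_bottle: White bottle with a screw cap, 48 mm across and 104 mm high, standing loose on the table; not to be moved. Origin at the centre of its underside.
Not all that is in view belongs to the job. Leave any yellow look-alike of the sharps_tub alone.

How it is judged:
On the way:
1. the gate hangs on both pins (horizontal distance between knuckle_low and pin_low below 0.004 m and z of knuckle_low in the frame of pin_low between -0.004 and 0.004 m and horizontal distance between knuckle_up and pin_up below 0.004 m and z of knuckle_up in the frame of pin_up between -0.004 and 0.004 m), for 0.2 s.
At the end, for the whole second after the job is handed in: Both knuckles sit down on their pins (within 4 mm of the shoulder's height and 4 mm sideways), the gate is shut (the middle of its ear within 14 mm of the middle of the strike), the tub within 20 mm of where it stood and upright, the bottle within 30 mm of where it stood and upright (all of step 1 and distance between gate_ear and strike below 0.014 m and distance of sharps_tub from where it was at the start of the episode below 0.02 m and angle between each of sharps_tub, saline_bottle's own z axis and vertical below 0.15 rad and distance of saline_bottle from where it was at the start of the episode below 0.03 m); the robot touches nothing.
It fails at once if the bottle is pushed away or knocked over (distance of saline_bottle from where it was at the start of the episode above 0.03 m or angle between saline_bottle's own z axis and vertical above 0.5 rad).
It fails at once if the tub is pulled about or tipped (distance of sharps_tub from where it was at the start of the episode above 0.02 m or angle between sharps_tub's own z axis and vertical above 0.3 rad).
It also fails if it takes over 64 s, if anything falls off the work surface, if the arm or the gripper's body presses on something with over 40 N, if the wrist force passes 120 N, or if a joint passes its speed limit or range.

## Working session

There is one attempt and no reset: what is moved stays moved. The work goes in short steps, Python scripts to look and compute and a shell command to move; the robot and the scene stay as the last step left them, time stands still between calls to the robot, and variables do not carry over. Pictures are saved under pics/ and viewed, and the job is handed in when it is done.

```bash
ls; mkdir -p pics; cat > h.py <<'E'
import numpy as np, cv2, pickle
from workcell import bot
def save(c,n): cv2.imwrite('pics/%s.png'%n, c['img'][:,:,::-1])
def keep(c,n): pickle.dump({k:c[k] for k in c},open('%s.pkl'%n,'wb'))
def proj(c,p):
    q=np.asarray(c['rotation']).T@(np.asarray(p,float)-c['eye']); u=c['intrinsics']@q; return u[:2]/u[2]
def ray(c,uv):
    d=np.linalg.inv(c['intrinsics'])@[uv[0],uv[1],1]; return np.asarray(c['rotation'])@d
def onz(c,uv,z):
    d=ray(c,uv); return np.asarray(c['eye'])+d*(z-c['eye'][2])/d[2]
E
python3 - <<'E'
from h import *
o=bot.get_obs(); print(o)
for n in ['top','side','wrist']:
    c=bot.camera(n); save(c,n+'0'); keep(c,n+'0'); print(n,c['eye'],c['rotation'],c['intrinsics'])
    for t in ['gate_center','holder','sharps_tub','saline_bottle','gate_ear','knuckle_up','pin_up','strike']:
        try:
            r=bot.trace(t,c); print(n,t,[(round(x['confidence'],2),np.round(x['rect'])) for x in r])
        except Exception as e: print(t,e)
E
```

```text
pics
{'clock': 0.0, 'joint_pos': array([1.10100721e+00, 2.41444561e-01, 3.71545155e-03, 1.33518225e+00,
       5.56579699e-05, 1.57076829e+00]), 'joint_vel': array([ 0.00040518, -0.00041756, -0.00010662,  0.00088791,  0.00166695,
       -0.0004859 ]), 'tau': array([ 2.54387443e-03, -3.72316611e+01,  2.52409083e+01,  1.68967660e-02,
        1.81634232e-04,  1.12454038e-05]), 'eef_pos': array([0.22606806, 0.44531325, 0.24939378]), 'tool_rot': array([ 2.32726704e-01,  9.72541599e-01, -1.02199318e-03, -2.73205465e-04]), 'ft_force': array([-0.37675381, -0.01109124,  0.3477271 ]), 'ft_torque': array([ 0.00259029,  0.0260959 , -0.01124185]), 'grip_width': 0.08567872770772965}
top [ 0.36128143 -0.16963846  1.0323215 ] [ 0.71453102 -0.69528154  0.05479315 -0.05501557] [[387.01432931   0.         252.05066464]
 [  0.         387.01432931 194.94687438]
 [  0.           0.           1.        ]]
top gate_center [(0.65, array([157., 196.,  64.,  30.]))]
top holder [(0.93, array([236., 153.,  58.,  64.]))]
top sharps_tub [(0.75, array([315., 185.,  49.,  43.])), (0.63, array([235., 152.,  40.,  44
[... 824 characters left out ...]
,  49.])), (0.58, array([261., 154.,   9.,   6.]))]
side saline_bottle [(0.62, array([260., 154.,   8.,   8.]))]
side gate_ear []
side knuckle_up [(0.65, array([274., 263.,  32.,  62.]))]
side pin_up [(0.67, array([228., 211.,  44.,  58.])), (0.52, array([270., 264.,  25.,  59.]))]
side strike [(0.83, array([229., 226.,  45.,  36.]))]
wrist [0.1535321  0.48268857 0.37353709] [0.84073119 0.51646721 0.084996   0.13859425] [[296.32612757   0.         258.30045652]
 [  0.         296.32612757 189.38869118]
 [  0.           0.           1.        ]]
wrist gate_center []
wrist holder []
wrist sharps_tub []
wrist saline_bottle []
wrist gate_ear []
wrist knuckle_up []
wrist pin_up []
wrist strike []
```

```bash
sed -i 's/^def proj/from scipy.spatial.transform import Rotation as Ro\ndef RR(c): return Ro.from_quat(c["rotation"]).as_matrix()\ndef proj/; s/np.asarray(c\[.rotation.\])/RR(c)/g' h.py; cat >>h.py <<'E'
def crop(c,n,u0,v0,w,h,s):
    im=c['img'][v0:v0+h,u0:u0+w,::-1]; cv2.imwrite('pics/%s.png'%n,cv2.resize(im,None,fx=s,fy=s,interpolation=cv2.INTER_CUBIC))
E
python3 - <<'E'
from h import *
t=pickle.load(open('top0.pkl','rb')); s=pickle.load(open('side0.pkl','rb'))
print(RR(t),RR(s))
crop(t,'topc',110,110,160,120,5)
crop(s,'sidec',190,140,120,160,5) if 0 else crop(s,'sidec',190,150,120,150,4)
for n,uv,z in [('gate',(157,196),.1),('tub',(235,152),.137),('bottle',(352,202),.104),('tub2',(315,185),.137)]: print(n,onz(t,uv,z))
E
```

```text
[[ 0.02716259 -0.9875715   0.15480543]
 [-0.99962941 -0.02711374  0.00242734]
 [ 0.00180019 -0.15481399 -0.987942  ]] [[-9.99547934e-01 -3.17718280e-04 -3.00637061e-02]
 [ 2.53974733e-02  5.26222095e-01 -8.49967808e-01]
 [ 1.60902367e-02 -8.50347109e-01 -5.25976139e-01]]
gate [0.49841997 0.0640652  0.1       ]
tub [ 0.60400686 -0.12401043  0.137     ]
bottle [ 0.49610284 -0.40983116  0.104     ]
tub2 [ 0.52930665 -0.31478494  0.137     ]
```

View pics/top0.png

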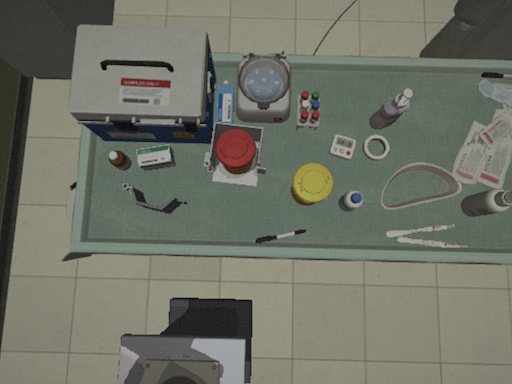

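View pics/side0.png

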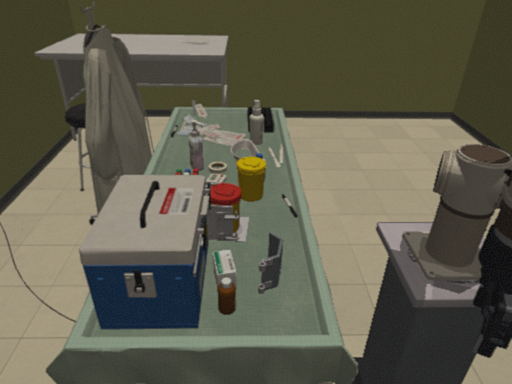

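View pics/topc.png

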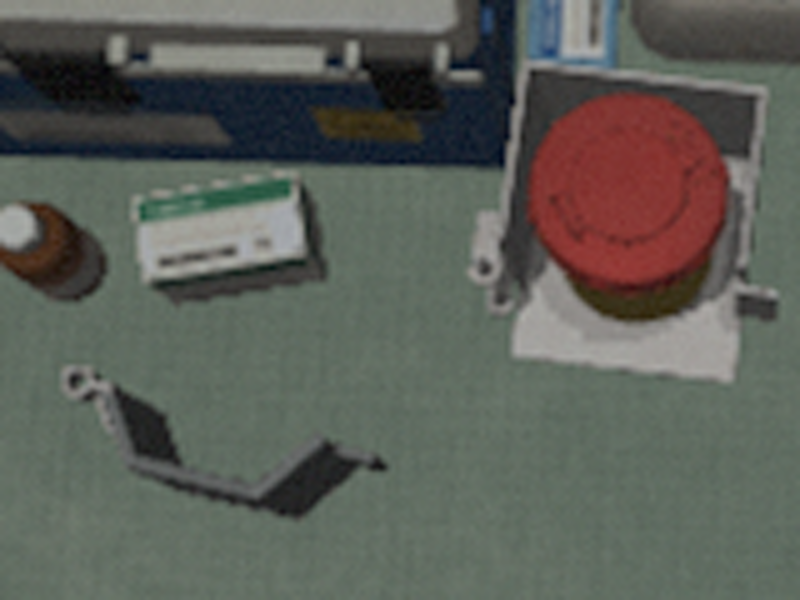

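View pics/sidec.png

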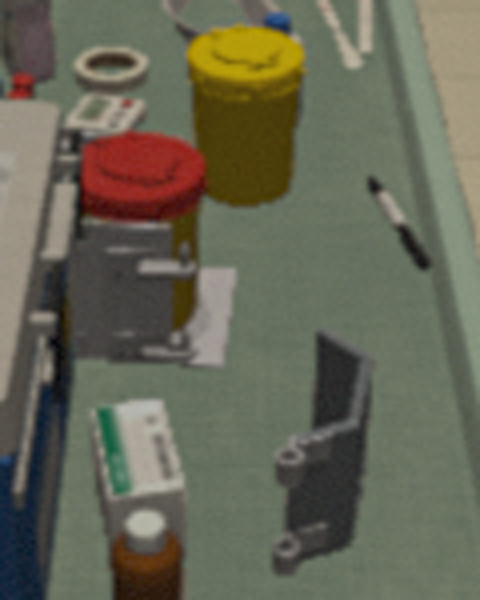

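```bash
cat >> h.py <<'E'
from scipy.optimize import least_squares
def pose(p,pts):
    x,y,a=p; c,s=np.cos(a),np.sin(a); pts=np.asarray(pts,float)/1000
    return np.c_[x+c*pts[:,0]-s*pts[:,1], y+s*pts[:,0]+c*pts[:,1], pts[:,2]]
def fit(obs,p0):
    # obs: list of (cam, pt_mm, uv)
    def f(p): 
        return np.concatenate([proj(c,pose(p,[pt])[0])-uv for c,pt,uv in obs])
    r=least_squares(f,p0,loss='soft_l1'); return r.x,f(r.x).reshape(-1,2)
E
python3 - <<'E'
from h import *
t=pickle.load(open('top0.pkl','rb')); s=pickle.load(open('side0.pkl','rb'))
T=lambda u,v:np.array([110+u/5,110+v/5]); S=lambda u,v:np.array([190+u/4,150+v/4])
# gate pts, z from table (stands: z+50)
g=[(t,(32,68,100),T(77,380)),(t,(-4,35,100),T(130,463)),(t,(-4,-35,100),T(250,500)),(t,(35,-81,72),T(383,463)),
   (s,(32,68,100),S(289,452)),(s,(32,68,30),S(287,540)),(s,(-4,35,100),S(350,425)),(s,(-4,-35,100),S(372,360))]
p,e=fit(g,[.5,.06,-.25]); print('gate',p); print(e.round(1))
h=[(t,(-28,68,112),T(485,265)),(t,(76,61,120),T(525,70)),(t,(76,-61,120),T(765,90)),(s,(-28,68,112),S(185,250)),(s,(-28,68,24),S(178,350))]
q,e=fit(h,[.6,-.12,-.1]); print('holder',q); print(e.round(1))
o=bot.get_obs(); Rt=Ro.from_quat(o['tool_rot']).as_matrix(); print(Rt.round(3))
tgt=pose(p,[(0,0,220)])[0]; print(tgt, 'tool delta',Rt.T@(tgt-o['eef_pos']))
print('cooler top?', [onz(t,T(495,160),z) for z in (0,.2)])
E
```

```text
gate [ 0.47542919  0.08314313 -0.2373558 ]
[[ 0.5 -0.6]
 [-1.7  0.4]
 [ 1.8  0.5]
 [-0.  -1. ]
 [-0.6  0.4]
 [-0.9  0.9]
 [ 2.1  0.2]
 [ 1.  -1.7]]
holder [ 0.6022964  -0.12310907 -0.10722708]
[[-1.2 -0.2]
 [-0.3 -2.5]
 [ 0.9 -0.1]
 [ 0.4 -1.3]
 [ 2.4 -0. ]]
[[-0.892  0.453 -0.   ]
 [ 0.453  0.892 -0.   ]
 [ 0.    -0.    -1.   ]]
[0.47542919 0.08314313 0.22      ] tool delta [-0.3862811  -0.21062243  0.0303078 ]
cooler top? [array([ 0.66756526, -0.04437422,  0.        ]), array([ 0.60822641, -0.06864268,  0.2       ])]
```

```bash
python3 -m handwheel '[{"dx":-0.966,"dy":-0.527},{"dx":-0.966,"dy":-0.527},{"dx":-0.966,"dy":-0.527},{"dx":-0.966,"dy":-0.527},{"dx":-0.966,"dy":-0.527},{"dx":-0.966,"dy":-0.527},{"dx":-0.966,"dy":-0.527},{"dx":-0.966,"dy":-0.527},{"dx":-0.966,"dy":-0.527},{"dx":-0.966,"dy":-0.527},{"dx":-0.966,"dy":-0.527},{"dx":-0.966,"dy":-0.527}]' 1
python3 -m handwheel '[{"dx":-0.966,"dy":-0.527},{"dx":-0.966,"dy":-0.527},{"dx":-0.966,"dy":-0.527},{"dx":-0.966,"dy":-0.527},{}]'
python3 -m handwheel '[{"az":0.9},{"az":0.9},{"az":0.9},{"az":0.9},{"az":0.9},{"az":0.9},{"az":0.9},{"az":0.9},{"az":0.9},{"az":0.82},{},{}]'
python3 - <<'E'
from h import *
c=bot.camera('wrist'); save(c,'w1'); keep(c,'w1'); o=bot.get_obs(); print(o['eef_pos'],o['tool_rot'],o['joint_pos']); print(c['eye'],RR(c))
E
```

```text
[0.2263526  0.44579942 0.25029301] [ 2.32750886e-01  9.72536387e-01 -3.55092241e-05 -2.01892308e-05] [1.10095869e+00 2.40609701e-01 4.97750347e-03 1.33524260e+00
 2.27377947e-05 1.57076929e+00]
[0.15353262 0.48268959 0.37351607] [[ 4.52074538e-01  8.44866680e-01  2.86057522e-01]
 [ 8.91980118e-01 -4.28093905e-01 -1.45282751e-01]
 [-2.85073974e-04  3.20836255e-01 -9.47134635e-01]]invalid input
invalid input
invalid input
```

View pics/w1.png

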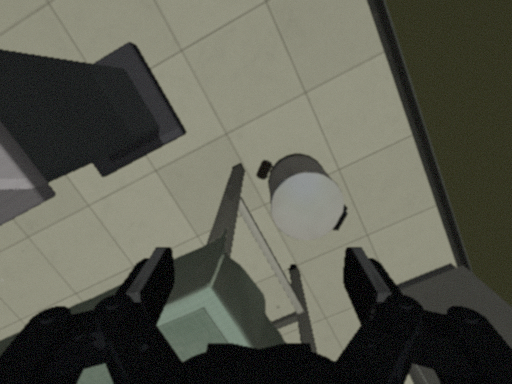

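```bash
python3 -m handwheel '[{"dx":-0.966,"dy":-0.527,"dz":0,"ax":0,"ay":0,"az":0},{"dx":-0.966,"dy":-0.527,"dz":0,"ax":0,"ay":0,"az":0},{"dx":-0.966,"dy":-0.527,"dz":0,"ax":0,"ay":0,"az":0},{"dx":-0.966,"dy":-0.527,"dz":0,"ax":0,"ay":0,"az":0},{"dx":-0.966,"dy":-0.527,"dz":0,"ax":0,"ay":0,"az":0},{"dx":-0.966,"dy":-0.527,"dz":0,"ax":0,"ay":0,"az":0},{"dx":-0.966,"dy":-0.527,"dz":0,"ax":0,"ay":0,"az":0},{"dx":-0.966,"dy":-0.527,"dz":0,"ax":0,"ay":0,"az":0}]'
```

```text
clock: 2.2
eef_pos: [0.3514, 0.2634, 0.2504]
tool_rot: [0.233, 0.973, 0.0, 0.0]
ft_force: [-0.1, -0.1, 0.3]
grip_width: 0.0856
```

```bash
python3 -m handwheel '[{"dx":-0.966,"dy":-0.527,"dz":0,"ax":0,"ay":0,"az":0},{"dx":-0.966,"dy":-0.527,"dz":0,"ax":0,"ay":0,"az":0},{"dx":-0.966,"dy":-0.527,"dz":0,"ax":0,"ay":0,"az":0},{"dx":-0.966,"dy":-0.527,"dz":0,"ax":0,"ay":0,"az":0},{"dx":-0.966,"dy":-0.527,"dz":0,"ax":0,"ay":0,"az":0},{"dx":-0.966,"dy":-0.527,"dz":0,"ax":0,"ay":0,"az":0},{"dx":-0.966,"dy":-0.527,"dz":0,"ax":0,"ay":0,"az":0},{"dx":-0.966,"dy":-0.527,"dz":0,"ax":0,"ay":0,"az":0}]'
python3 -m handwheel '[{"dx":0,"dy":0,"dz":0,"ax":0,"ay":0,"az":0.9},{"dx":0,"dy":0,"dz":0,"ax":0,"ay":0,"az":0.9},{"dx":0,"dy":0,"dz":0,"ax":0,"ay":0,"az":0.9},{"dx":0,"dy":0,"dz":0,"ax":0,"ay":0,"az":0.9},{"dx":0,"dy":0,"dz":0,"ax":0,"ay":0,"az":0.9},{"dx":0,"dy":0,"dz":0,"ax":0,"ay":0,"az":0.9},{"dx":0,"dy":0,"dz":0,"ax":0,"ay":0,"az":0.9},{"dx":0,"dy":0,"dz":0,"ax":0,"ay":0,"az":0.9},{"dx":0,"dy":0,"dz":0,"ax":0,"ay":0,"az":0.9},{"dx":0,"dy":0,"dz":0,"ax":0,"ay":0,"az":0.82},{"dx":0,"dy":0,"dz":0,"ax":0,"ay":0,"az":0},{"dx":0,"dy":0,"dz":0,"ax":0,"ay":0,"az":0}]'
python3 - <<'E'
from h import *
c=bot.camera('wrist'); save(c,'w2'); keep(c,'w2'); o=bot.get_obs(); print(o['eef_pos'],o['tool_rot'],o['joint_pos']); print(c['eye'],RR(c))
E
```

```text
clock: 3.0
eef_pos: [0.476, 0.0819, 0.2504]
tool_rot: [0.233, 0.973, 0.0, 0.0]
ft_force: [0.1, 0.3, 0.0]
grip_width: 0.0853
clock: 4.2
eef_pos: [0.4755, 0.0829, 0.2503]
tool_rot: [0.785, 0.62, 0.0, 0.0]
ft_force: [0.6, 0.4, -0.4]
grip_width: 0.0853
[0.47546943 0.08294037 0.2503271 ] [7.85086401e-01 6.19386262e-01 2.52747145e-05 6.99604590e-06] [ 1.72694298e-01  2.06223371e-01 -3.91566409e-02  1.32536519e+00
  1.17135969e-05  1.97836552e+00]
[0.49549438 0.16275617 0.37353035] [[ 9.72806726e-01 -2.19344996e-01 -7.43965510e-02]
 [-2.31618378e-01 -9.21301572e-01 -3.12340105e-01]
 [-3.14203742e-05  3.21078164e-01 -9.47052697e-01]]
```

View pics/w2.png

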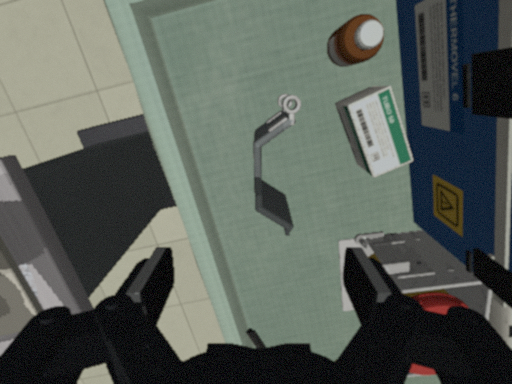

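```bash
python3 - <<'E'
from h import *
c=pickle.load(open('w2.pkl','rb')); crop(c,'w2c',230,85,100,160,5); crop(c,'w2d',330,215,160,120,5)
E
```

```text
(no output)
```

View pics/w2c.png

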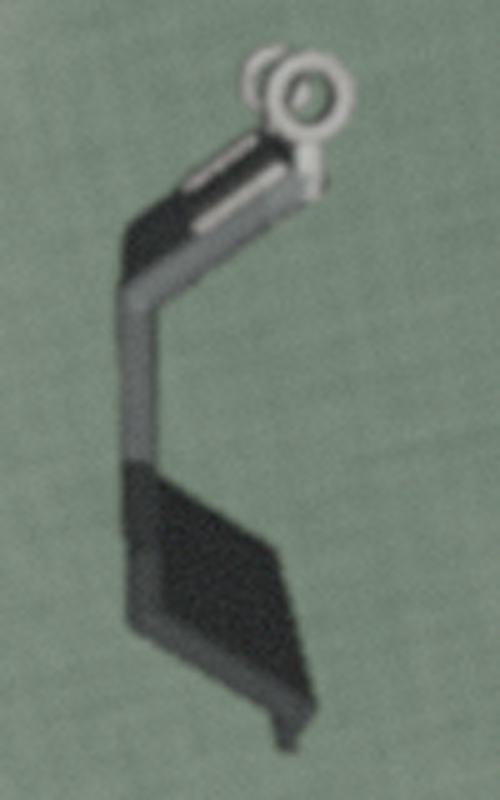

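View pics/w2d.png

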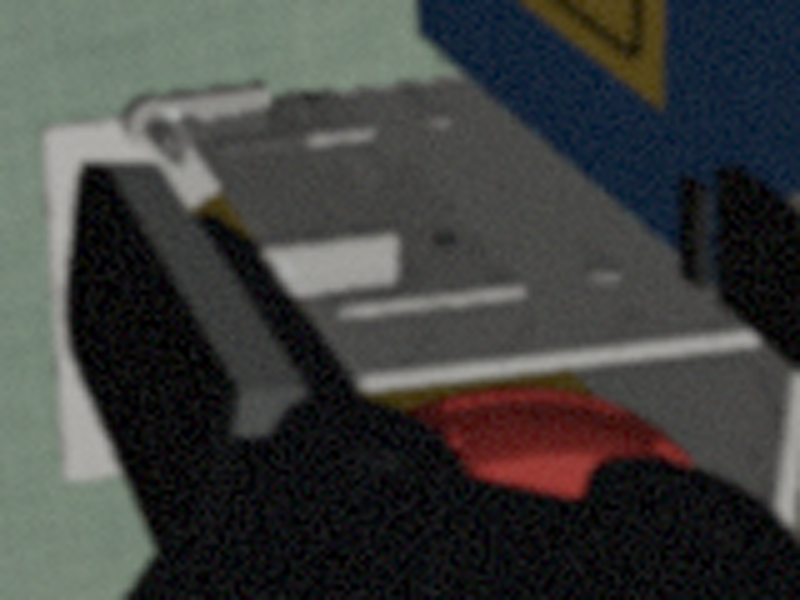

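```bash
python3 - <<'E'
from h import *
c=pickle.load(open('w2.pkl','rb')); W=lambda u,v:np.array([230+u/5,85+v/5])
g=[(c,(32,68,100),W(310,95)),(c,(-4,35,100),W(118,287)),(c,(-4,-35,100),W(130,628)),(c,(4,33,100),W(157,303))]
p,e=fit(g,[.475,.083,-.237]); print('gate',p); print(e.round(1))
for n,P in [('knuckle mid low top',(32,68,30)),('ear tip',(33,-81,72)),('eartip',(35,-81,72)),('wingend',(35,-57,100))]:
    print(n,(proj(c,pose(p,[P])[0])-[230,85])*5)
o=bot.get_obs(); Rt=Ro.from_quat(o['tool_rot']).as_matrix()
print('tool delta',Rt.T@(pose(p,[(0,0,90)])[0]-o['eef_pos'])*1000, 'tool yaw',np.arctan2(Rt[1,1],Rt[0,1]))
D=lambda u,v:np.array([330+u/5,215+v/5])
q=[0.602,-.123,-.107]
for P in [(-28,68,112),(-28,68,94),(76,61,120),(-57,61,120)]: print((proj(c,pose(q,[P])[0])-[330,215])*5)
E
```

```text
gate [ 0.47696277  0.08313178 -0.19847759]
[[ 0.1 -0. ]
 [-0.5  0.1]
 [-0.   1.6]
 [ 0.4 -1.3]]
knuckle mid low top [276.47571786  79.78057729]
ear tip [300.71501497 768.58240913]
eartip [309.50270556 768.30585053]
wingend [324.32431691 729.03941278]
tool delta [  0.52871663   1.40101365 160.32717537] tool yaw -0.23487489378125506
[282.35824264 330.14651792]
[248.80216848 279.84862511]
[818.61300481 328.44114848]
[155.38688258 397.84674739]
```

```bash
python3 -m handwheel '[{"dx":0.02,"dy":0.056,"dz":0,"ax":0,"ay":0,"az":-0.24},{"dx":0,"dy":0,"dz":0.8,"ax":0,"ay":0,"az":0},{"dx":0,"dy":0,"dz":0.8,"ax":0,"ay":0,"az":0},{"dx":0,"dy":0,"dz":0.8,"ax":0,"ay":0,"az":0},{"dx":0,"dy":0,"dz":0.8,"ax":0,"ay":0,"az":0},{"dx":0,"dy":0,"dz":0.8,"ax":0,"ay":0,"az":0},{"dx":0,"dy":0,"dz":0.8,"ax":0,"ay":0,"az":0},{"dx":0,"dy":0,"dz":0.8,"ax":0,"ay":0,"az":0},{"dx":0,"dy":0,"dz":0.8,"ax":0,"ay":0,"az":0},{"dx":0,"dy":0,"dz":0,"ax":0,"ay":0,"az":0},{"dx":0,"dy":0,"dz":0,"ax":0,"ay":0,"az":0}]'
python3 - <<'E'
from h import *
c=bot.camera('wrist'); save(c,'w3'); keep(c,'w3'); o=bot.get_obs(); print(o['eef_pos'],o['tool_rot'],o['joint_pos'])
E
```

```text
clock: 5.35
eef_pos: [0.4768, 0.0831, 0.0904]
tool_rot: [0.774, 0.633, -0.0, -0.0]
ft_force: [-0.2, -0.6, -0.1]
grip_width: 0.0855
[0.47753073 0.08318826 0.09111413] [7.74285492e-01 6.32836240e-01 4.40242764e-04 2.76173784e-04] [ 1.72503224e-01  3.43621331e-01 -2.98962144e-01  9.27174632e-01
 -4.94143163e-05  1.94367405e+00]
```

View pics/w3.png

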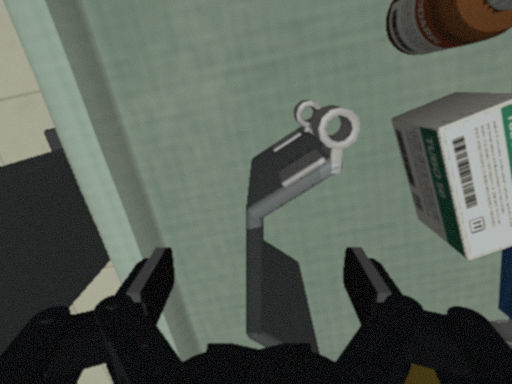

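```bash
python3 -m handwheel '[{"dx":0,"dy":0,"dz":0,"ax":0,"ay":0,"az":0},{"dx":0,"dy":0,"dz":0,"ax":0,"ay":0,"az":0},{"dx":0,"dy":0,"dz":0,"ax":0,"ay":0,"az":0},{"dx":0,"dy":0,"dz":0,"ax":0,"ay":0,"az":0},{"dx":0,"dy":0,"dz":0,"ax":0,"ay":0,"az":0},{"dx":0,"dy":0,"dz":0,"ax":0,"ay":0,"az":0},{"dx":0,"dy":0,"dz":0,"ax":0,"ay":0,"az":0},{"dx":0,"dy":0,"dz":0,"ax":0,"ay":0,"az":0}]' -1
python3 - <<'E'
from h import *
c=bot.camera('wrist'); save(c,'w4'); keep(c,'w4'); o=bot.get_obs(); print(o['eef_pos'],o['tool_rot'],o['grip_width'],o['ft_force'])
E
```

```text
clock: 6.2
eef_pos: [0.4766, 0.083, 0.0901]
tool_rot: [0.774, 0.633, -0.0, -0.0]
ft_force: [-1.2, -1.2, -1.3]
grip_width: 0.0067
[0.47657263 0.08304447 0.09005889] [ 7.74491519e-01  6.32584148e-01 -3.59064881e-04 -2.31143779e-04] 0.006908946330873897 [-0.46260758 -0.47842943 -0.66590609]
```

View pics/w4.png

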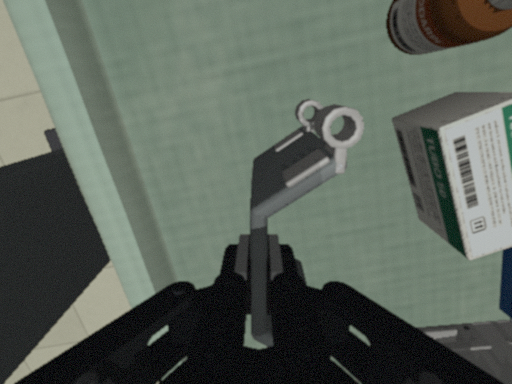

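```bash
python3 -m handwheel '[{"dx":0,"dy":0,"dz":-0.5,"ax":0,"ay":0,"az":0},{"dx":0,"dy":0,"dz":-1,"ax":0,"ay":0,"az":0},{"dx":0,"dy":0,"dz":-1,"ax":0,"ay":0,"az":0},{"dx":0,"dy":0,"dz":-1,"ax":0,"ay":0,"az":0},{"dx":0,"dy":0,"dz":-0.5,"ax":0,"ay":0,"az":0},{"dx":0,"dy":0,"dz":0,"ax":0,"ay":0,"az":0},{"dx":0,"dy":0,"dz":0,"ax":0,"ay":0,"az":0}]' -1
python3 - <<'E'
from h import *
c=bot.camera('wrist'); save(c,'w5'); keep(c,'w5'); o=bot.get_obs(); print(o['eef_pos'],o['tool_rot'],o['grip_width'],o['ft_force'])
q=[0.6023,-.1231,-.107]; pin=pose(q,[(-28,68,0)])[0]; print('pin',pin)
for th in (40,45,50,60):
    a=q[2]-np.radians(th); g=pin-pose([0,0,a],[(32,68,0)])[0]; print(th,a,g, 'cam',g+.082*np.array([-np.sin(a),np.cos(a),0]))
    pre=g-[.045,0,0]; Rt=Ro.from_quat(o['tool_rot']).as_matrix(); print('delta',(Rt.T@(pre-o['eef_pos']))*1000, 'az',-(a-np.arctan2(Rt[1,1],Rt[0,1])))
E
```

```text
clock: 6.95
eef_pos: [0.4765, 0.083, 0.1896]
tool_rot: [0.774, 0.633, -0.0, -0.0]
ft_force: [0.3, 0.6, -3.5]
grip_width: 0.007
[0.47610476 0.08294606 0.18907901] [ 7.74478690e-01  6.32598992e-01 -9.96978008e-04 -5.29861259e-04] 0.007017952526777188 [-0.15505065  0.41537908 -3.83109149]
pin [ 0.58172226 -0.05249861  0.        ]
40 -0.8051317007977318 [ 0.51052305 -0.07655421  0.        ] cam [ 0.56963864 -0.01972688  0.        ]
delta [-158.23676988   21.86707012  189.17224272] az 0.6041443511609335
45 -0.8923981633974483 [ 0.5086974  -0.07025726  0.        ] cam [ 0.57254087 -0.01879843  0.        ]
delta [-152.43103271   18.82107199  189.1735112 ] az 0.69141081376065
50 -0.9796646259971648 [ 0.50742751 -0.06382514  0.        ] cam [ 0.57551297 -0.01812646  0.        ]
delta [-146.38191233   16.29266675  189.1734893 ] az 0.7786772763603664
60 -1.1541975511965976 [ 0.50658938 -0.05075192  0.        ] cam [ 0.58157597 -0.01757042  0.        ]
delta [-133.73917374   12.86152007  189.16958486] az 0.9532102015597993
```

View pics/w5.png

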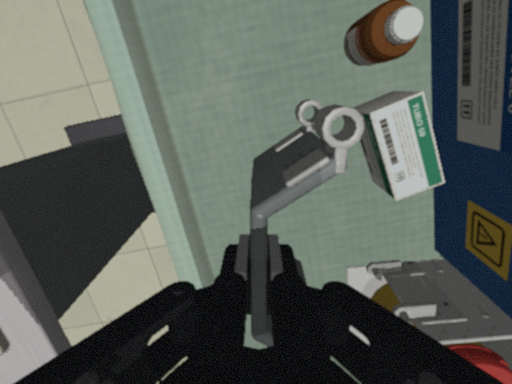

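```bash
python3 -m handwheel '[{"dx":-0.871,"dy":0.108,"dz":0,"ax":0,"ay":0,"az":0},{"dx":-0.871,"dy":0.108,"dz":0,"ax":0,"ay":0,"az":0},{"dx":-0.871,"dy":0.108,"dz":0,"ax":0,"ay":0,"az":0},{"dx":-0.871,"dy":0.108,"dz":0,"ax":0,"ay":0,"az":0},{"dx":-0.871,"dy":0.108,"dz":0,"ax":0,"ay":0,"az":0},{"dx":-0.871,"dy":0.108,"dz":0,"ax":0,"ay":0,"az":0},{"dx":-0.871,"dy":0.108,"dz":0,"ax":0,"ay":0,"az":0}]' -1
python3 -m handwheel '[{"dx":0,"dy":0,"dz":0,"ax":0,"ay":0,"az":0.922},{"dx":0,"dy":0,"dz":0,"ax":0,"ay":0,"az":0.922},{"dx":0,"dy":0,"dz":0,"ax":0,"ay":0,"az":0.922},{"dx":0,"dy":0,"dz":0,"ax":0,"ay":0,"az":0.922},{"dx":0,"dy":0,"dz":0,"ax":0,"ay":0,"az":0.922},{"dx":0,"dy":0,"dz":0,"ax":0,"ay":0,"az":0},{"dx":0,"dy":0,"dz":0,"ax":0,"ay":0,"az":0},{"dx":0,"dy":0,"dz":0,"ax":0,"ay":0,"az":0}]' -1
python3 - <<'E'
from h import *
c=bot.camera('wrist'); save(c,'w6'); keep(c,'w6'); o=bot.get_obs(); print(o['eef_pos'],o['tool_rot'],o['joint_pos'])
E
```

```text
clock: 7.7
eef_pos: [0.4638, -0.0708, 0.1886]
tool_rot: [0.774, 0.633, -0.001, -0.001]
ft_force: [0.5, 0.1, -3.8]
grip_width: 0.0069
clock: 8.5
eef_pos: [0.4647, -0.0699, 0.1897]
tool_rot: [0.943, 0.334, -0.001, -0.0]
ft_force: [-0.6, 0.3, -2.6]
grip_width: 0.0069
[ 0.46480553 -0.06998926  0.1898941 ] [ 9.42781451e-01  3.33411119e-01 -3.57461582e-04 -1.80527862e-04] [-1.49444190e-01  2.19220463e-01 -1.84495419e-01  1.16788118e+00
 -1.73804628e-05  2.31230958e+00]
```

View pics/w6.png

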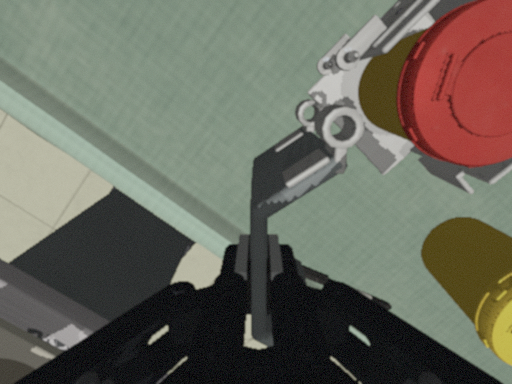

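```bash
python3 - <<'E'
from h import *
c=pickle.load(open('w6.pkl','rb')); crop(c,'w6c',285,30,90,120,6)
q=[0.6023,-.1231,-.107]
for P in [(-28,68,112),(-28,68,94),(-28,68,42),(-28,68,24)]: print(((proj(c,pose(q,[P])[0])-[285,30])*6).round())
E
```

```text
[411. 159.]
[363. 175.]
[260. 210.]
[234. 219.]
```

View pics/w6c.png

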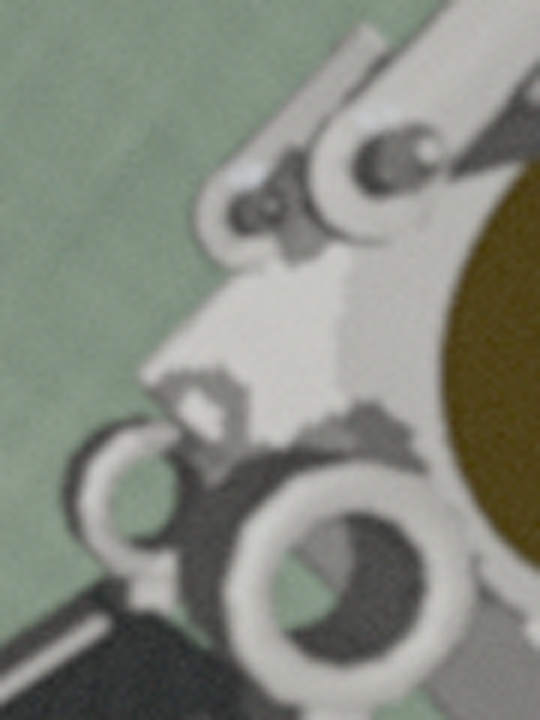

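```bash
python3 - <<'E'
from h import *
c=pickle.load(open('w6.pkl','rb')); o=bot.get_obs(); W=lambda u,v:np.array([285+u/6,30+v/6])
Rt=Ro.from_quat(o['tool_rot']).as_matrix(); print('yaw',np.arctan2(Rt[1,1],Rt[0,1]))
def axis(obs):
    r=least_squares(lambda p:np.concatenate([proj(c,[p[0],p[1],z])-uv for z,uv in obs]),[.55,-.05]); return r.x,r.fun.reshape(-1,2).round(2)
P,e=axis([(.112,W(430,150)),(.094,W(375,170)),(.042,W(270,203)),(.024,W(243,217))]); print('pin',P,e)
zt=o['eef_pos'][2]+.0099
K,e=axis([(zt,W(350,586)),(zt-.07,W(130,497))]); print('knuckle',K,e)
K3=np.array([*K,zt]); print('in tool',Rt.T@(K3-o['eef_pos'])*1000)
d=np.array([*(P-K),0]); print('shift world',d*1000,'tool',Rt.T@d*1000)
# pictures of tool frame knuckle if perfect
for t in [(68,32,-9.9),(68,32,60.1)]: print('pred',((proj(c,o['eef_pos']+Rt@(np.array(t)/1000))-[285,30])*6).round(1))
E
```

```text
yaw -0.8909575998827148
pin [ 0.58321839 -0.05323247] [[-0.58  0.29]
 [ 0.31 -0.21]
 [ 0.24  0.3 ]
 [ 0.17 -0.47]]
knuckle [ 0.53870014 -0.05138603] [[-2.27 -0.19]
 [ 3.62  0.17]]
in tool [69.15567711 31.98215757 -9.95680028]
shift world [44.51824261 -1.84644579  0.        ] tool [33.45986974 29.42310554 -0.03555353]
pred [334.7 603.4]
pred [150.7 510.3]
```

```bash
python3 - <<'E'
from h import *
ims=[]
for n in ['w3','w4','w5','w6']:
    c=pickle.load(open(n+'.pkl','rb')); ims.append(cv2.resize(c['img'][90:165,288:373,::-1],None,fx=4.5,fy=3.9,interpolation=cv2.INTER_CUBIC))
cv2.imwrite('pics/cmp.png',np.vstack([np.hstack(ims[:2]),np.hstack(ims[2:])]))
E
```

```text
(no output)
```

View pics/cmp.png

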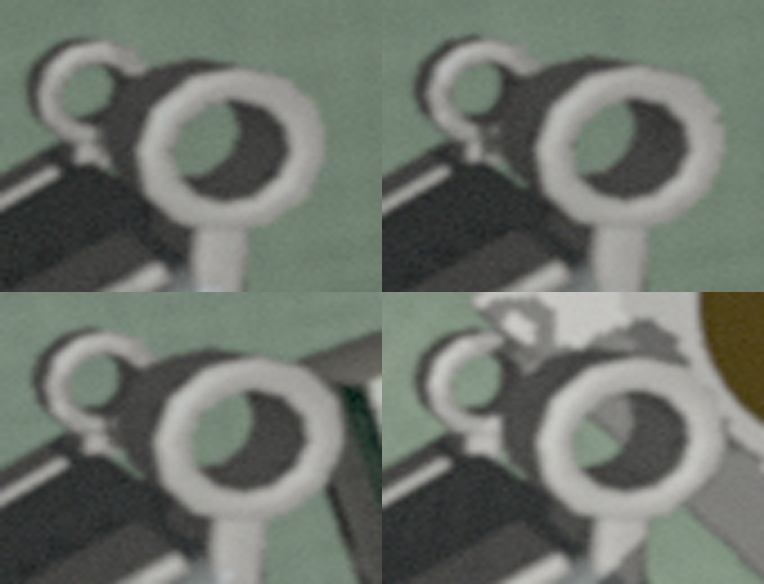

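```bash
python3 - <<'E'
from h import *
w6=pickle.load(open('w6.pkl','rb')); o=bot.get_obs(); R6=Ro.from_quat(o['tool_rot']).as_matrix()
# camera in tool frame from w6
Rc=R6.T@RR(w6); tc=R6.T@(w6['eye']-o['eef_pos']); print('cam in tool',tc*1000)
def pt(uv,zt):
    d=Rc@np.linalg.inv(w6['intrinsics'])@[*uv,1]; return (tc+d*(zt-tc[2])/d[2])*1000
for n,u,l,top in [('w3',(339.6,127.9),(307.1,113.6),-.0089),('w4',(343.1,127.9),(307.6,113),-.0099),('w5',(343.2,127.9),(308.4,112),-.0099),('w6',(343.3,127.9),(308.7,111.8),-.0099)]:
    print(n,pt(u,top),pt(l,top+.07))
K=w6['intrinsics']; print('ring px size outer16 at top', 16/1000*K[0,0]/ (Rc.T@(np.array([.068,.032,-.0099])-tc))[2])
E
```

```text
cam in tool [  82.88382858    0.85689548 -123.00380876]
w3 [68.86981221 31.7327403  -8.9       ] [68.76571693 30.29596842 61.1       ]
w4 [68.99412313 32.77992282 -9.9       ] [69.19252756 30.41716307 60.1       ]
w5 [68.99416578 32.81757351 -9.9       ] [69.77506435 30.86489456 60.1       ]
w6 [68.99420844 32.85522418 -9.9       ] [69.89151881 31.03822065 60.1       ]
ring px size outer16 at top 42.372322245719
```

```bash
python3 -m handwheel '[{"dx":0,"dy":0,"dz":0.77,"ax":0,"ay":0,"az":0},{"dx":0,"dy":0,"dz":0.77,"ax":0,"ay":0,"az":0},{"dx":0,"dy":0,"dz":0.77,"ax":0,"ay":0,"az":0},{"dx":0,"dy":0,"dz":0,"ax":0,"ay":0,"az":0},{"dx":0,"dy":0,"dz":0,"ax":0,"ay":0,"az":0},{"dx":0,"dy":0,"dz":0,"ax":0,"ay":0,"az":0}]' -1
python3 - <<'E'
from h import *
c=bot.camera('wrist'); save(c,'w7'); keep(c,'w7'); o=bot.get_obs(); print(o['eef_pos'],o['tool_rot'],o['joint_pos'])
crop(c,'w7c',285,0,110,150,5.3)
s=bot.camera('side'); keep(s,'s7'); crop(s,'s7c',190,150,120,150,4)
E
```

```text
clock: 9.15
eef_pos: [0.4659, -0.0702, 0.1337]
tool_rot: [0.943, 0.333, 0.001, 0.0]
ft_force: [0.7, -0.4, -2.2]
grip_width: 0.0071
[ 0.46603706 -0.07018063  0.13377741] [9.42990094e-01 3.32818530e-01 1.08450417e-03 5.76713158e-04] [-1.49467162e-01  2.70259545e-01 -2.75773546e-01  1.02230661e+00
  3.53006139e-08  2.31354310e+00]
```

View pics/w7.png

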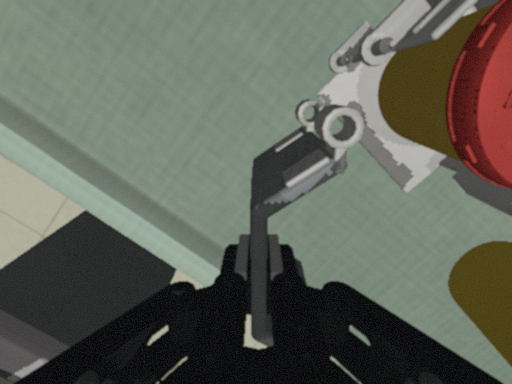

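View pics/w7c.png

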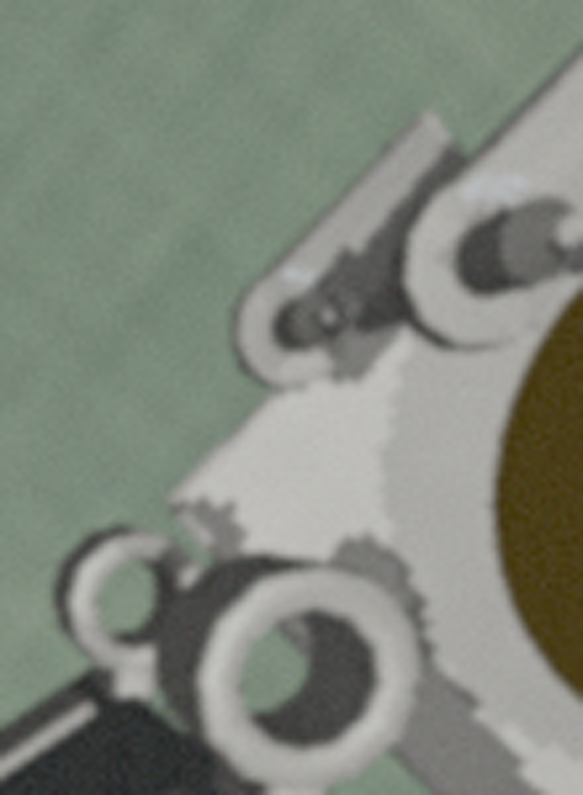

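View pics/s7c.png

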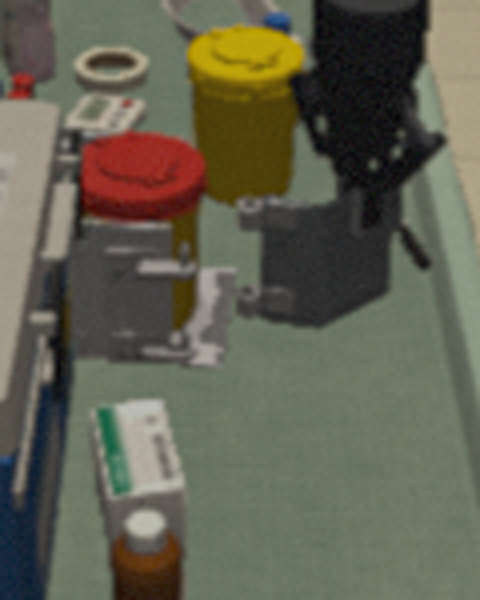

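```bash
cat > m.py <<'E'
from h import *
def analyse(name,o,scale,off,pts,kn):
    c=pickle.load(open(name+'.pkl','rb')); R=Ro.from_quat(o['tool_rot']).as_matrix(); e=o['eef_pos']
    W=lambda u,v:np.array([off[0]+u/scale,off[1]+v/scale])
    zt=e[2]+.0099
    k=R.T@(onz(c,W(*kn),zt)-e)*1000; print('knuckle top tool',k.round(2), k[2].round(1))
    for z,uv in pts:
        p=R.T@(onz(c,W(*uv),z)-e)*1000; dz=p[2]-k[2]; pc=p+[0,1.44/70*dz,0]
        print(z,'raw d',(p-k)[:2].round(2),'corr d',(pc-k)[:2].round(2))
E
python3 - <<'E'
from m import *
analyse('w7',bot.get_obs(),5.3,(285,0),[(.112,(575,240)),(.094,(480,265)),(.042,(330,315)),(.024,(290,333))],(309,680))
E
python3 - <<'E'
from h import *
c=pickle.load(open('w7.pkl','rb')); crop(c,'w7d',320,20,100,75,8)
E
```

```text
knuckle top tool [68.88 33.05 -9.73] -9.7
0.112 raw d [32.45 27.88] corr d [32.45 28.53]
0.094 raw d [32.58 26.65] corr d [32.58 27.67]
0.042 raw d [32.73 27.23] corr d [32.73 29.32]
0.024 raw d [32.02 26.93] corr d [32.02 29.4 ]
```

View pics/w7d.png

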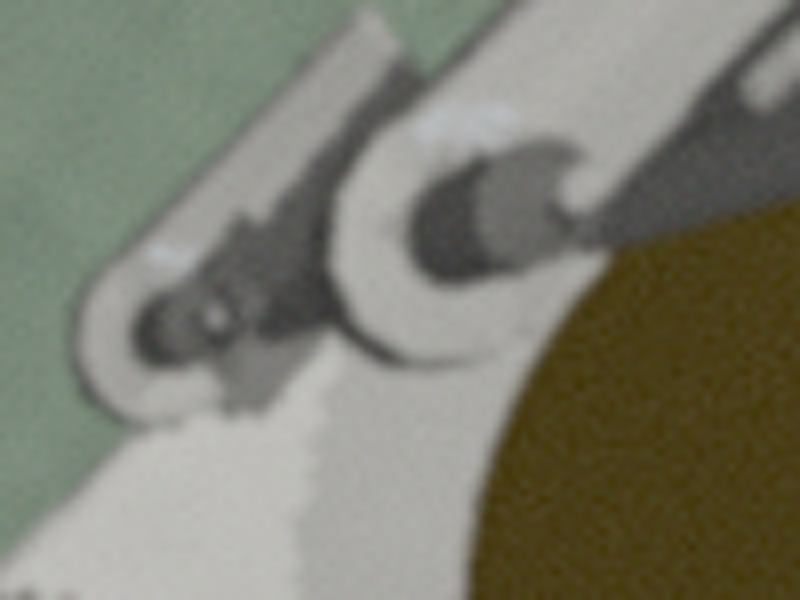

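```bash
python3 -m handwheel '[{"dx":0.325,"dy":0.282,"dz":0,"ax":0,"ay":0,"az":0},{"dx":0.325,"dy":0.282,"dz":0,"ax":0,"ay":0,"az":0},{"dx":0.325,"dy":0.282,"dz":0,"ax":0,"ay":0,"az":0},{"dx":0.325,"dy":0.282,"dz":0,"ax":0,"ay":0,"az":0},{"dx":0,"dy":0,"dz":0,"ax":0,"ay":0,"az":0},{"dx":0,"dy":0,"dz":0,"ax":0,"ay":0,"az":0},{"dx":0,"dy":0,"dz":0,"ax":0,"ay":0,"az":0}]' -1
python3 - <<'E'
from h import *
c=bot.camera('wrist'); save(c,'w8'); keep(c,'w8'); o=bot.get_obs(); print(o['eef_pos'],o['tool_rot'],o['ft_force'])
crop(c,'w8c',295,80,80,75,8)
s=bot.camera('side'); keep(s,'s8'); crop(s,'s8c',200,190,75,75,8)
t=bot.camera('top'); keep(t,'t8'); crop(t,'t8c',180,130,75,75,8)
E
```

```text
clock: 9.95
eef_pos: [0.5074, -0.0715, 0.1322]
tool_rot: [0.943, 0.333, -0.001, -0.0]
ft_force: [-0.6, -0.7, -3.7]
grip_width: 0.0068
[ 0.50738635 -0.07151317  0.13230859] [ 9.43037787e-01  3.32685161e-01 -4.96178149e-04 -2.62342149e-04] [-0.28458808  0.75947507 -3.76456755]
```

View pics/w8c.png

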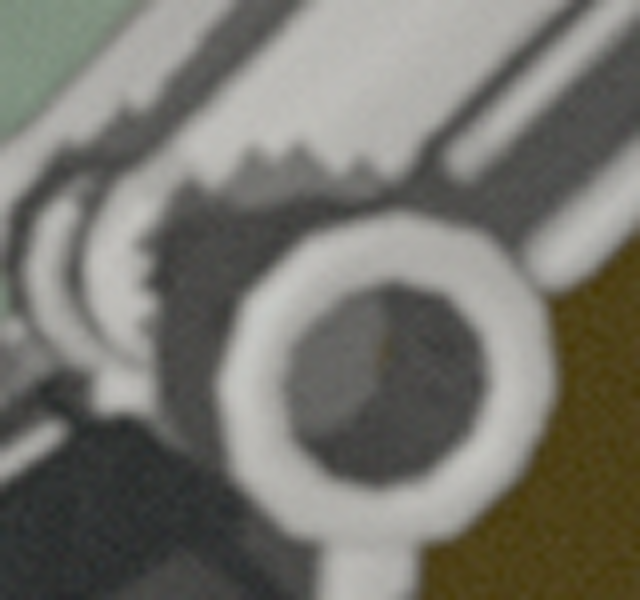

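View pics/s8c.png

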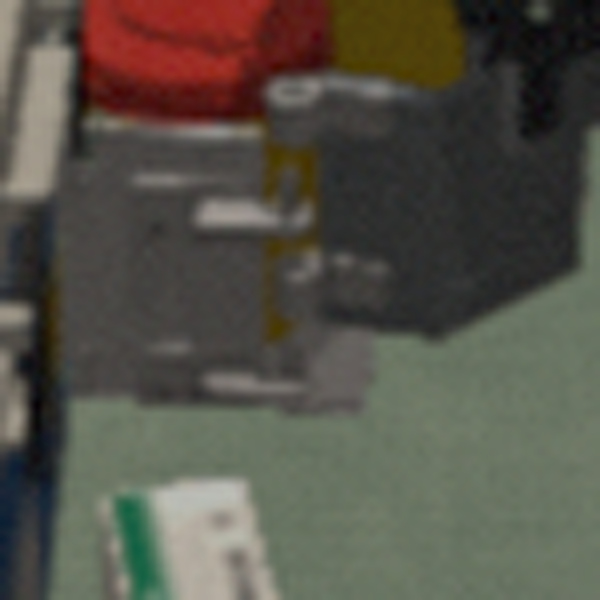

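View pics/t8c.png

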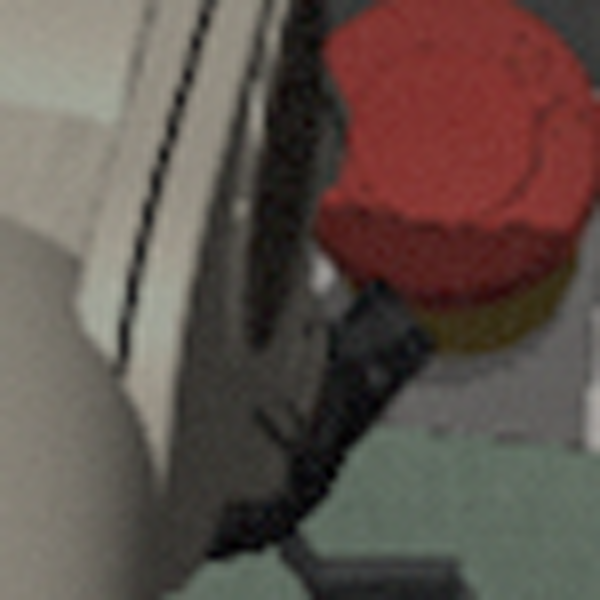

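```bash
python3 - <<'E'
from h import *
from m import *
s=pickle.load(open('s8.pkl','rb')); s0=pickle.load(open('side0.pkl','rb'))
crop(s,'s8d',220,195,36,50,12)
w=pickle.load(open('w8.pkl','rb'))
# bracket boss & knuckle relative measure via model with rotation bias
o=bot.get_obs(); R=Ro.from_quat(o['tool_rot']).as_matrix()
print(np.arctan2(R[1,1],R[0,1]))
# side: slope of vertical line
for z in (.024,.042,.06,.094,.112,.126,.142): print(z,((proj(s,[.5826,-.0528,z])-[220,195])*12).round(1), ((proj(s,[.5836,-.0528,z])-[220,195])*12).round(1))
E
```

```text
-0.8925635527660385
0.024 [198.5 508.7] [194.2 508.7]
0.042 [197.9 446.5] [193.6 446.5]
0.06 [197.3 383.3] [192.9 383.3]
0.094 [196.  260.7] [191.6 260.7]
0.112 [195.3 194.1] [190.8 194.1]
0.126 [194.8 141.5] [190.3 141.5]
0.142 [194.2  80.3] [189.6  80.3]
```

View pics/s8d.png

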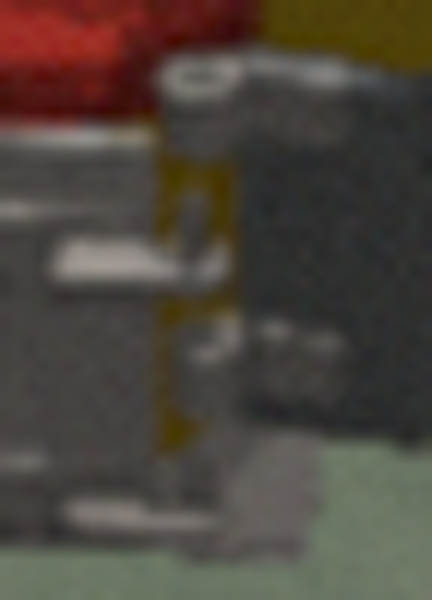

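```bash
python3 -m handwheel '[{"dx":0.04,"dy":0.068,"dz":0,"ax":0,"ay":0,"az":0},{"dx":0,"dy":0,"dz":0,"ax":0,"ay":0,"az":0},{"dx":0,"dy":0,"dz":0,"ax":0,"ay":0,"az":0},{"dx":0,"dy":0,"dz":0,"ax":0,"ay":0,"az":0}]' -1
python3 - <<'E'
from h import *
c=bot.camera('wrist'); save(c,'w9'); keep(c,'w9'); o=bot.get_obs(); print(o['eef_pos'],o['tool_rot'],o['ft_force'])
crop(c,'w9c',295,80,80,75,8)
s=bot.camera('side'); keep(s,'s9'); crop(s,'s9c',220,195,36,50,12)
E
```

```text
clock: 10.5
eef_pos: [0.5098, -0.0723, 0.1326]
tool_rot: [0.943, 0.333, -0.0, 0.0]
ft_force: [0.1, 1.0, -3.5]
grip_width: 0.0068
[ 0.50983036 -0.07229707  0.13257102] [ 9.43040865e-01  3.32676911e-01 -1.13140861e-05 -2.06991265e-05] [ 0.1624257   0.48801964 -4.10586887]
```

View pics/w9c.png

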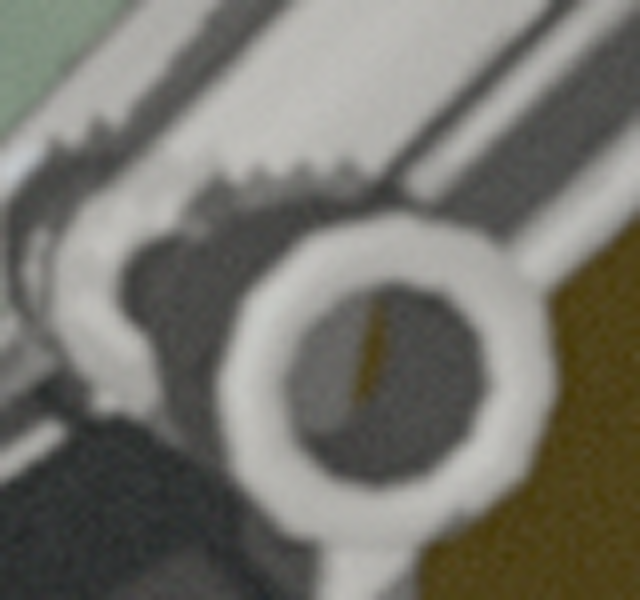

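View pics/s9c.png

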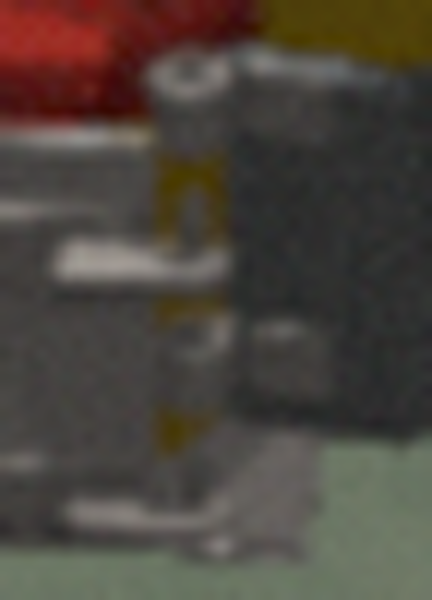

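```bash
python3 -m handwheel '[{"dx":0,"dy":-0.01,"dz":0.2,"ax":0,"ay":0,"az":0},{"dx":0,"dy":0,"dz":0.2,"ax":0,"ay":0,"az":0},{"dx":0,"dy":0,"dz":0.2,"ax":0,"ay":0,"az":0},{"dx":0,"dy":0,"dz":0.15,"ax":0,"ay":0,"az":0},{"dx":0,"dy":0,"dz":0,"ax":0,"ay":0,"az":0},{"dx":0,"dy":0,"dz":0,"ax":0,"ay":0,"az":0}]' -1
python3 - <<'E'
from h import *
c=bot.camera('wrist'); save(c,'w10'); keep(c,'w10'); o=bot.get_obs(); print(o['eef_pos'],o['tool_rot'],o['ft_force'],o['ft_torque'])
crop(c,'w10c',295,80,80,75,8)
s=bot.camera('side'); keep(s,'s10'); crop(s,'s10c',220,195,36,50,12)
E
```

```text
clock: 11.2
eef_pos: [0.5096, -0.0721, 0.1136]
tool_rot: [0.943, 0.333, -0.0, -0.0]
ft_force: [0.3, 0.0, -3.3]
grip_width: 0.0069
[ 0.5097708  -0.07209018  0.11381051] [ 9.43027669e-01  3.32714314e-01 -1.25943706e-05 -1.50509927e-06] [-0.03859756  0.08387133 -3.2892435 ] [ 0.06765769  0.05485231 -0.04715302]
```

View pics/w10c.png

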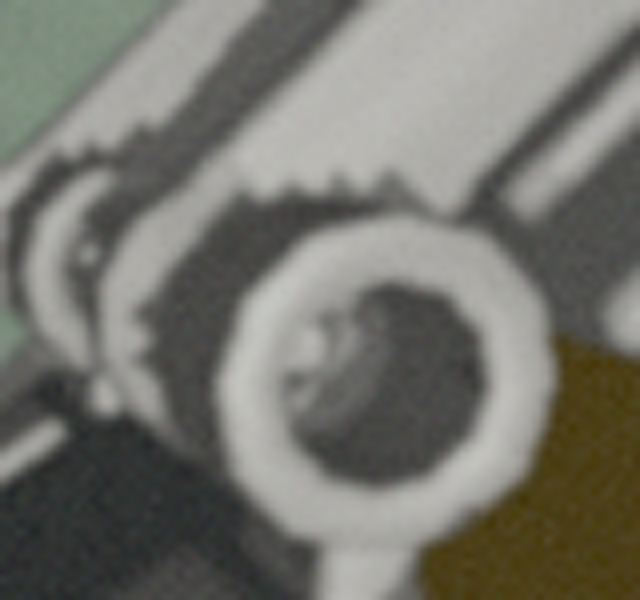

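View pics/s10c.png

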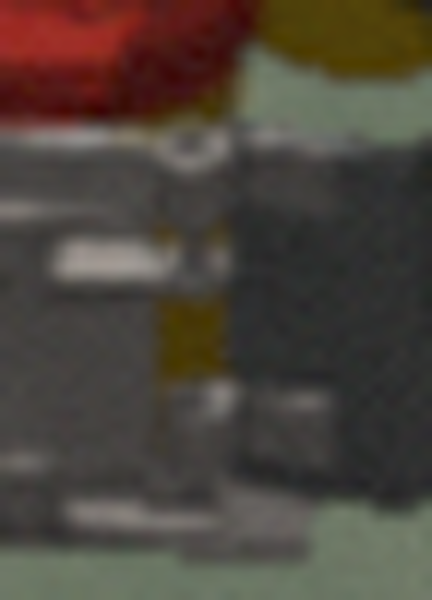

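```bash
python3 -m handwheel '[{"dx":0,"dy":0,"dz":0.15,"ax":0,"ay":0,"az":0},{"dx":0,"dy":0,"dz":0.15,"ax":0,"ay":0,"az":0},{"dx":0,"dy":0,"dz":0.15,"ax":0,"ay":0,"az":0},{"dx":0,"dy":0,"dz":0,"ax":0,"ay":0,"az":0},{"dx":0,"dy":0,"dz":0,"ax":0,"ay":0,"az":0}]' -1
python3 - <<'E'
from h import *
c=bot.camera('wrist'); save(c,'w11'); keep(c,'w11'); o=bot.get_obs(); print(o['eef_pos'],o['tool_rot'],o['ft_force'],o['ft_torque'])
crop(c,'w11c',295,80,80,75,8)
s=bot.camera('side'); keep(s,'s11'); crop(s,'s11c',220,195,36,50,12)
E
```

```text
clock: 11.8
eef_pos: [0.5096, -0.0721, 0.1024]
tool_rot: [0.943, 0.333, -0.0, -0.0]
ft_force: [-0.6, 0.1, -3.4]
grip_width: 0.0072
[ 0.50963085 -0.07205862  0.10238256] [ 9.43034000e-01  3.32696322e-01 -1.41720609e-04 -1.11108524e-04] [ 0.5811294   0.03667153 -3.96840239] [0.14243741 0.05339113 0.04465613]
```

View pics/w11c.png

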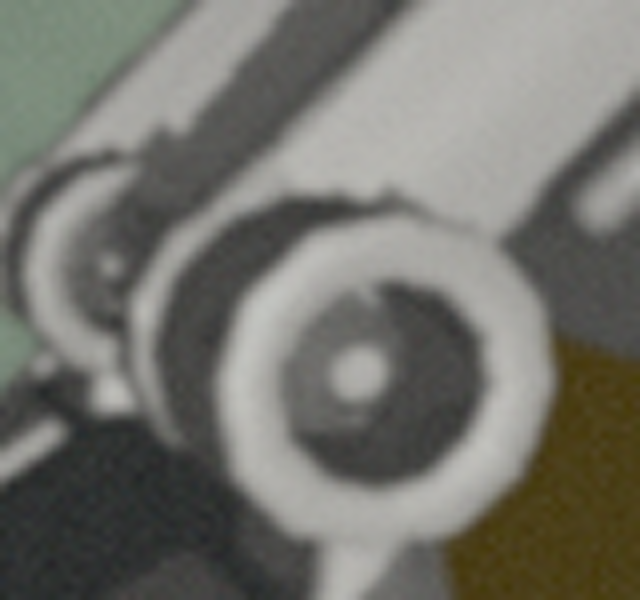

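View pics/s11c.png

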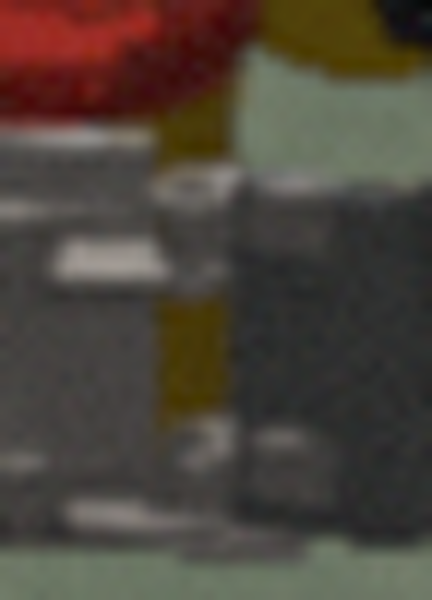

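```bash
python3 -m handwheel '[{"dx":0,"dy":0,"dz":0.04,"ax":0,"ay":0,"az":0},{"dx":0,"dy":0,"dz":0,"ax":0,"ay":0,"az":0},{"dx":0,"dy":0,"dz":0,"ax":0,"ay":0,"az":0}]' -1
python3 -m handwheel '[{"dx":0,"dy":0,"dz":0.04,"ax":0,"ay":0,"az":0},{"dx":0,"dy":0,"dz":0,"ax":0,"ay":0,"az":0},{"dx":0,"dy":0,"dz":0,"ax":0,"ay":0,"az":0}]' -1
```

```text
clock: 12.2
eef_pos: [0.5098, -0.0721, 0.1018]
tool_rot: [0.943, 0.333, 0.0, 0.0]
ft_force: [-2.0, 1.8, -0.3]
grip_width: 0.007
clock: 12.5
eef_pos: [0.5098, -0.0722, 0.1014]
tool_rot: [0.943, 0.333, 0.0, 0.0]
ft_force: [-4.4, 1.2, 5.6]
grip_width: 0.0071
```

```bash
python3 -m handwheel '[{"dx":0,"dy":0,"dz":0,"ax":0,"ay":0,"az":0},{"dx":0,"dy":0,"dz":0,"ax":0,"ay":0,"az":0},{"dx":0,"dy":0,"dz":0,"ax":0,"ay":0,"az":0},{"dx":0,"dy":0,"dz":0,"ax":0,"ay":0,"az":0},{"dx":0,"dy":0,"dz":0,"ax":0,"ay":0,"az":0}]' 0
python3 -m handwheel '[{"dx":0,"dy":0,"dz":-0.4,"ax":0,"ay":0,"az":0},{"dx":0,"dy":0,"dz":-0.8,"ax":0,"ay":0,"az":0},{"dx":0,"dy":0,"dz":-0.9,"ax":0,"ay":0,"az":0},{"dx":0,"dy":0,"dz":-0.9,"ax":0,"ay":0,"az":0},{"dx":0,"dy":0,"dz":-0.4,"ax":0,"ay":0,"az":0},{"dx":0,"dy":0,"dz":0,"ax":0,"ay":0,"az":0}]' 0
python3 - <<'E'
from h import *
c=bot.camera('wrist'); save(c,'w12'); keep(c,'w12'); o=bot.get_obs(); print(o['eef_pos'],o['tool_rot'],o['joint_pos'],o['grip_width'])
s=bot.camera('side'); keep(s,'s12'); crop(s,'s12c',190,150,120,150,4)
q=[.6045,-.1247,-.107]; tgt=pose(q,[(-155,-10,0)])[0]; print(tgt); Rt=Ro.from_quat(o['tool_rot']).as_matrix(); print(Rt.T@(tgt-o['eef_pos'])*1000)
E
```

```text
clock: 13.0
eef_pos: [0.5098, -0.0722, 0.1004]
tool_rot: [0.943, 0.333, -0.0, 0.0]
ft_force: [-1.0, -0.7, 0.2]
grip_width: 0.0428
clock: 13.6
eef_pos: [0.511, -0.0723, 0.1876]
tool_rot: [0.943, 0.333, 0.002, 0.001]
ft_force: [-0.3, -0.2, -0.5]
grip_width: 0.0429
[ 0.51008213 -0.07216594  0.18609701] [9.43042418e-01 3.32671579e-01 6.88392156e-04 3.79987318e-04] [-1.40524813e-01  3.06017599e-01 -7.76313566e-02  1.18557524e+00
 -3.88577978e-05  2.32279739e+00] 0.04251819365045283
[ 0.44931849 -0.11808944  0.        ]
[-76.32326335  -2.5857885  186.01440435]
```

View pics/w12.png

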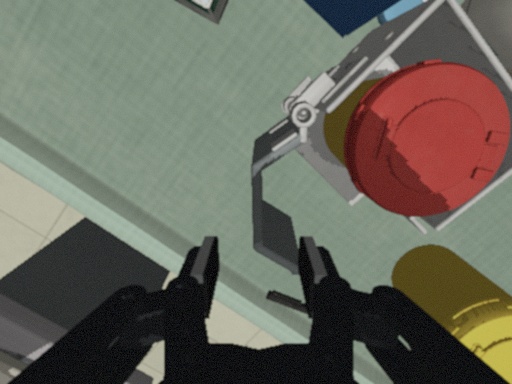

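View pics/s12c.png

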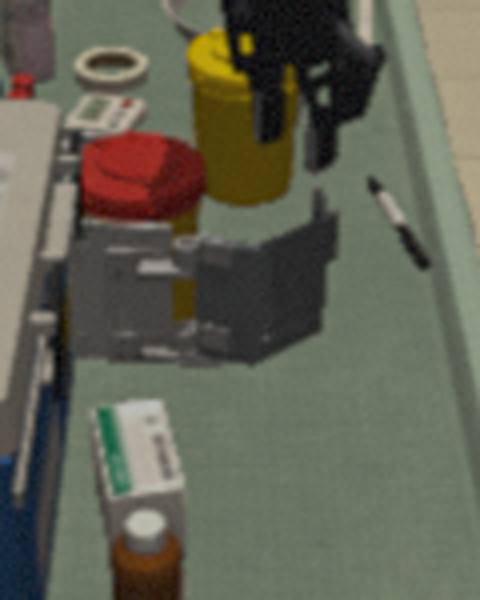

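```bash
python3 -m handwheel '[{"dx":-0.77,"dy":-0.026,"dz":0,"ax":0,"ay":0,"az":0},{"dx":-0.77,"dy":-0.026,"dz":0,"ax":0,"ay":0,"az":0},{"dx":-0.77,"dy":-0.026,"dz":0,"ax":0,"ay":0,"az":0},{"dx":-0.77,"dy":-0.026,"dz":0,"ax":0,"ay":0,"az":0},{"dx":0,"dy":0,"dz":0,"ax":0,"ay":0,"az":-0.982},{"dx":0,"dy":0,"dz":0,"ax":0,"ay":0,"az":-0.982},{"dx":0,"dy":0,"dz":0,"ax":0,"ay":0,"az":-0.982},{"dx":0,"dy":0,"dz":0,"ax":0,"ay":0,"az":-0.982},{"dx":0,"dy":0,"dz":0,"ax":0,"ay":0,"az":-0.982},{"dx":0,"dy":0,"dz":0,"ax":0,"ay":0,"az":-0.982},{"dx":0,"dy":0,"dz":0,"ax":0,"ay":0,"az":-0.982},{"dx":0,"dy":0,"dz":0,"ax":0,"ay":0,"az":-0.982}]' -1
python3 -m handwheel '[{"dx":0,"dy":0,"dz":0,"ax":0,"ay":0,"az":-0.982},{"dx":0,"dy":0,"dz":0,"ax":0,"ay":0,"az":-0.982},{"dx":0,"dy":0,"dz":0,"ax":0,"ay":0,"az":-0.982},{"dx":0,"dy":0,"dz":0,"ax":0,"ay":0,"az":-0.982},{"dx":0,"dy":0,"dz":0,"ax":0,"ay":0,"az":-0.982},{"dx":0,"dy":0,"dz":0,"ax":0,"ay":0,"az":-0.982},{"dx":0,"dy":0,"dz":0,"ax":0,"ay":0,"az":-0.982},{"dx":0,"dy":0,"dz":0,"ax":0,"ay":0,"az":-0.982},{"dx":0,"dy":0,"dz":0,"ax":0,"ay":0,"az":0},{"dx":0,"dy":0,"dz":0,"ax":0,"ay":0,"az":0}]' -1
python3 - <<'E'
from h import *
c=bot.camera('wrist'); save(c,'w13'); keep(c,'w13'); o=bot.get_obs(); print(o['eef_pos'],o['tool_rot'],o['joint_pos'],o['grip_width'])
t=bot.camera('top'); keep(t,'t13'); crop(t,'t13c',150,110,140,110,5)
Rt=Ro.from_quat(o['tool_rot']).as_matrix(); print('yaw',np.arctan2(Rt[1,1],Rt[0,1]))
q=[.6045,-.1247,-.107]; print('holder frame', pose([0,0,-q[2]],[((o['eef_pos']-[q[0],q[1],0])*1000)])*1000)
E
```

```text
clock: 14.9
eef_pos: [0.4471, -0.1181, 0.1839]
tool_rot: [0.597, 0.802, -0.001, -0.002]
ft_force: [0.6, -0.1, -0.8]
grip_width: 0.0001
clock: 15.9
eef_pos: [0.4475, -0.1182, 0.1846]
tool_rot: [0.055, 0.999, 0.0, -0.001]
ft_force: [-0.4, -0.1, -1.0]
grip_width: -0.0003
[ 0.44765429 -0.11821871  0.18478407] [ 5.44814295e-02  9.98514461e-01  1.87399114e-04 -7.81299546e-04] [-2.58221723e-01  2.10421039e-01 -2.09975545e-01  1.15200586e+00
  5.09230924e-05 -1.49204893e-01] -0.0002744769688474413
yaw 1.4617792274766397
holder frame [[-156.64088216  -10.30626571  184.78406533]]
```

View pics/w13.png

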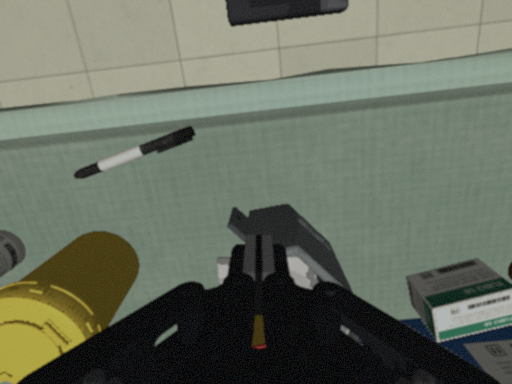

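View pics/t13c.png

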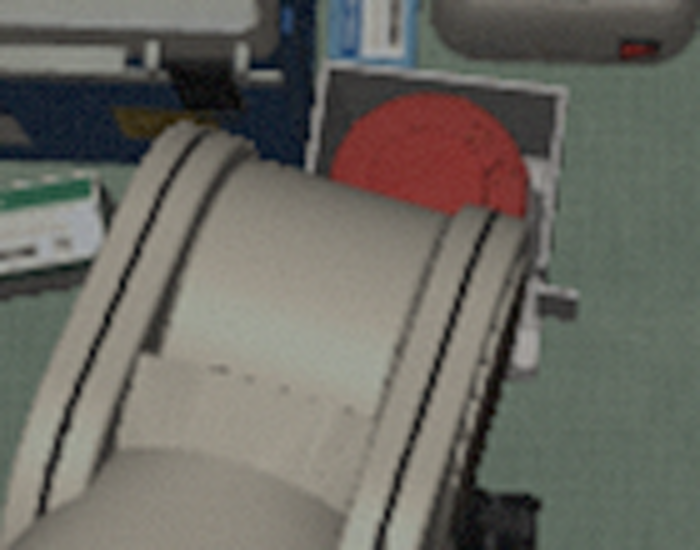

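```bash
python3 - <<'E'
from h import *
c=pickle.load(open('w13.pkl','rb')); o=bot.get_obs()
q=[.6045,-.1247,-.107]; P=np.array([.5839,-.0541]); a=-.8926
def gate(a,pts):
    r=pose([0,0,a],[(x-32,y-68,z) for x,y,z in pts]); r[:,:2]+=P; return r
im=c['img'][:,:,::-1].copy()
pl=[(35,-81,84),(35,-57,84)]; 
for zz in (112,12):
    poly=gate(a,[(31,-59,zz),(-4,-35,zz),(-4,35,zz),(31,57,zz)])
    uv=np.array([proj(c,p) for p in poly]); print(uv.round()); cv2.polylines(im,[uv.astype(np.int32)],False,(0,0,255) if zz>50 else (255,0,0),1)
R=Ro.from_quat(o['tool_rot']).as_matrix()
for z in (19,): 
  for x in (-11,11): print('tip',proj(c,o['eef_pos']+R@np.array([x,0,z])/1000).round())
for x in(-11,11): 
    p=o['eef_pos']+R@np.array([x,0,19])/1000; p[2]=.09; print('tip lowered',proj(c,p).round())
cv2.imwrite('pics/w13o.png',im)
E
```

```text
[[245. 257.]
 [300. 248.]
 [360. 302.]
 [344. 342.]]
[[249. 207.]
 [288. 200.]
 [331. 242.]
 [320. 273.]]
tip [259. 266.]
tip [259. 231.]
tip lowered [259. 213.]
tip lowered [259. 186.]
```

View pics/w13o.png

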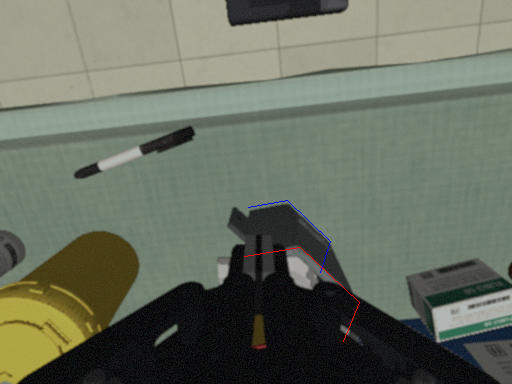

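```bash
python3 -m handwheel '[{"dx":0,"dy":0,"dz":0.79,"ax":0,"ay":0,"az":0},{"dx":0,"dy":0,"dz":0.79,"ax":0,"ay":0,"az":0},{"dx":0,"dy":0,"dz":0.79,"ax":0,"ay":0,"az":0},{"dx":0,"dy":0,"dz":0.79,"ax":0,"ay":0,"az":0},{"dx":0,"dy":0,"dz":0,"ax":0,"ay":0,"az":0},{"dx":0,"dy":0,"dz":0,"ax":0,"ay":0,"az":0}]' -1
python3 - <<'E'
from h import *
c=bot.camera('wrist'); save(c,'w14'); s=bot.camera('side'); crop(s,'s14c',190,150,120,150,4); o=bot.get_obs(); print(o['eef_pos'],o['ft_force'])
q=[.6045,-.1247,-.107]; print('holder frame', pose([0,0,-q[2]],[((o['eef_pos']-[q[0],q[1],0])*1000)])*1000)
E
```

```text
clock: 16.6
eef_pos: [0.4479, -0.1184, 0.1066]
tool_rot: [0.054, 0.999, 0.0, -0.0]
ft_force: [-0.1, 1.1, 0.1]
grip_width: -0.0001
[ 0.44896315 -0.11860765  0.107582  ] [-0.31511565 -0.09061799  0.30000963]
holder frame [[-155.29797123  -10.55319599  107.58199524]]
```

View pics/w14.png

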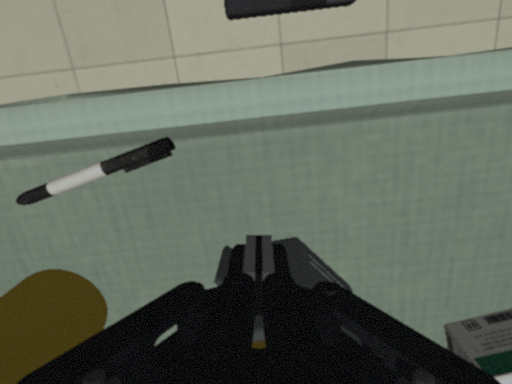

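View pics/s14c.png

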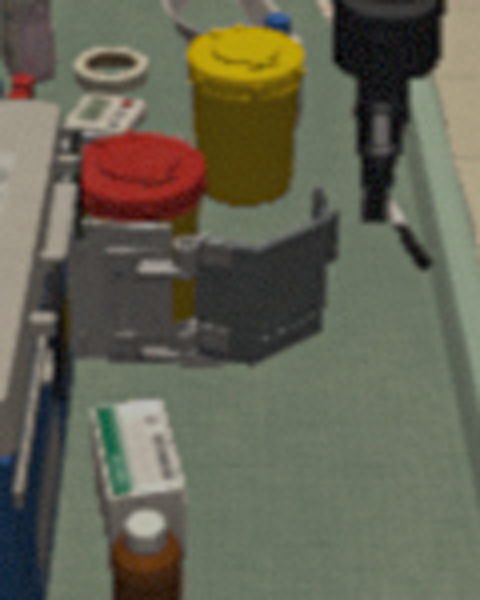

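```bash
python3 -m handwheel '[{"dx":-0.4,"dy":0,"dz":0,"ax":0,"ay":0,"az":0},{"dx":-0.4,"dy":0,"dz":0,"ax":0,"ay":0,"az":0},{"dx":-0.4,"dy":0,"dz":0,"ax":0,"ay":0,"az":0},{"dx":-0.3,"dy":0,"dz":0,"ax":0,"ay":0,"az":0},{"dx":-0.3,"dy":0,"dz":0,"ax":0,"ay":0,"az":0},{"dx":-0.3,"dy":0,"dz":0,"ax":0,"ay":0,"az":0},{"dx":-0.3,"dy":0,"dz":0,"ax":0,"ay":0,"az":0},{"dx":0,"dy":0,"dz":0,"ax":0,"ay":0,"az":0}]' -1
python3 - <<'E'
from h import *
c=bot.camera('wrist'); save(c,'w15'); s=bot.camera('side'); crop(s,'s15c',190,150,120,150,4); o=bot.get_obs(); print(o['eef_pos'],o['ft_force'])
q=[.6045,-.1247,-.107]; print('holder frame', pose([0,0,-q[2]],[((o['eef_pos']-[q[0],q[1],0])*1000)])*1000)
t=bot.camera('top'); keep(t,'t15'); crop(t,'t15c',180,110,120,110,5)
E
```

```text
clock: 17.5
eef_pos: [0.4944, -0.1385, 0.1069]
tool_rot: [0.059, 0.998, -0.016, -0.013]
ft_force: [-39.3, -37.6, 27.3]
grip_width: -0.0001
[ 0.49428401 -0.13835276  0.10694719] [-37.66380385 -38.11105498  25.77492041]
holder frame [[-108.12759858  -25.34530047  106.94718934]]
```

View pics/s15c.png

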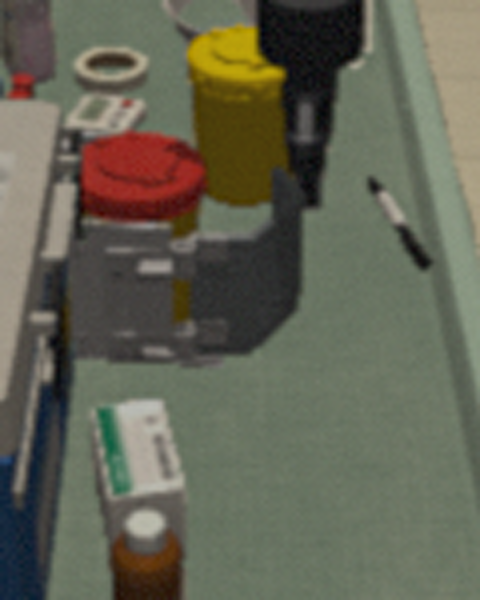

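View pics/t15c.png

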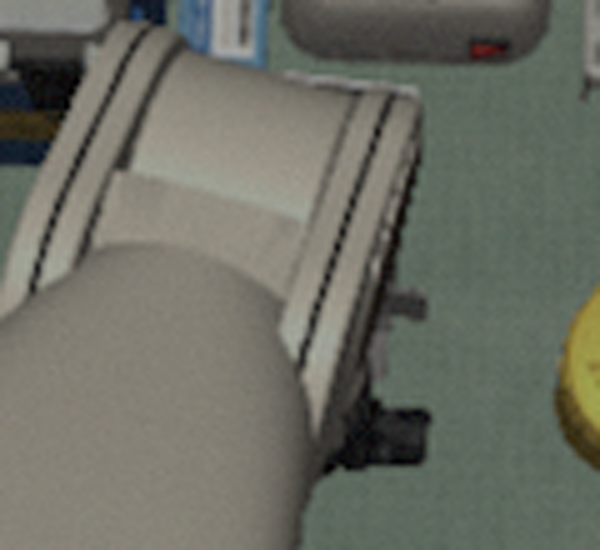

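```bash
python3 -m handwheel '[{"dx":0.5,"dy":-0.3,"dz":0,"ax":0,"ay":0,"az":0},{"dx":0.5,"dy":0,"dz":0,"ax":0,"ay":0,"az":0},{"dx":0.5,"dy":0,"dz":0,"ax":0,"ay":0,"az":0},{"dx":0.5,"dy":0,"dz":0,"ax":0,"ay":0,"az":0},{"dx":0,"dy":0,"dz":0,"ax":0,"ay":0,"az":0},{"dx":0,"dy":0,"dz":0,"ax":0,"ay":0,"az":0}]' -1
python3 - <<'E'
from h import *
c=bot.camera('wrist'); save(c,'w16'); keep(c,'w16'); s=bot.camera('side'); keep(s,'s16'); crop(s,'s16c',190,150,120,150,4); o=bot.get_obs(); print(o['eef_pos'],o['ft_force'],o['tool_rot'])
q=[.6045,-.1247,-.107]; print('holder frame', pose([0,0,-q[2]],[((o['eef_pos']-[q[0],q[1],0])*1000)])*1000)
E
```

```text
clock: 18.25
eef_pos: [0.4586, -0.1271, 0.107]
tool_rot: [0.053, 0.999, -0.0, 0.001]
ft_force: [-0.3, -0.4, -0.9]
grip_width: -0.0003
[ 0.45867324 -0.12710149  0.10685448] [-0.20631759  0.02789144  0.07511787] [ 5.30911831e-02  9.98589360e-01 -1.50049187e-04  7.70268142e-04]
holder frame [[-144.73629795  -17.9614614   106.85448043]]
```

View pics/s16c.png

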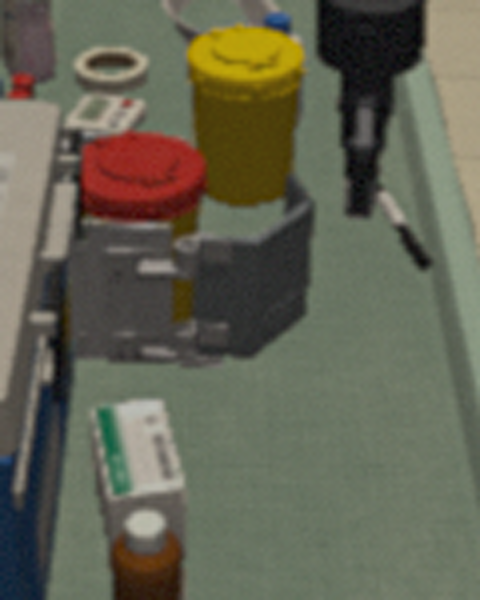

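View pics/w16.png

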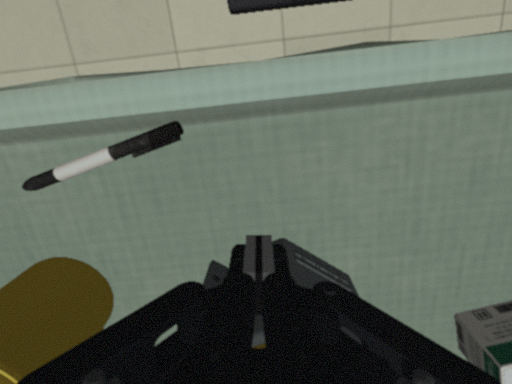

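```bash
cat >> h.py <<'E'
Q=[.6045,-.1247,-.107]; PIN=np.array([.5839,-.0541])
def gate(a,pts):
    r=pose([0,0,a],[(x-32,y-68,z) for x,y,z in pts]); r[:,:2]+=PIN; return r
def hol(p): return pose([0,0,-Q[2]],[((np.asarray(p)-[Q[0],Q[1],0])*1000)])[0]*1000
E
python3 - <<'E'
from h import *
s=pickle.load(open('s16.pkl','rb')); o=bot.get_obs()
im=cv2.resize(s['img'][150:270,190:310,::-1],None,fx=5,fy=5,interpolation=cv2.INTER_CUBIC)
for th,col in ((25,(0,0,255)),(32,(0,255,255)),(40,(255,255,0))):
    uv=(np.array([proj(s,p) for p in gate(Q[2]-np.radians(th),[(35,-57,112),(-4,-35,112),(-4,35,112),(35,57,112)])])-[190,150])*5
    cv2.polylines(im,[uv.astype(np.int32)],False,col,1)
cv2.imwrite('pics/s16o.png',im)
E
```

```text
(no output)
```

View pics/s16o.png

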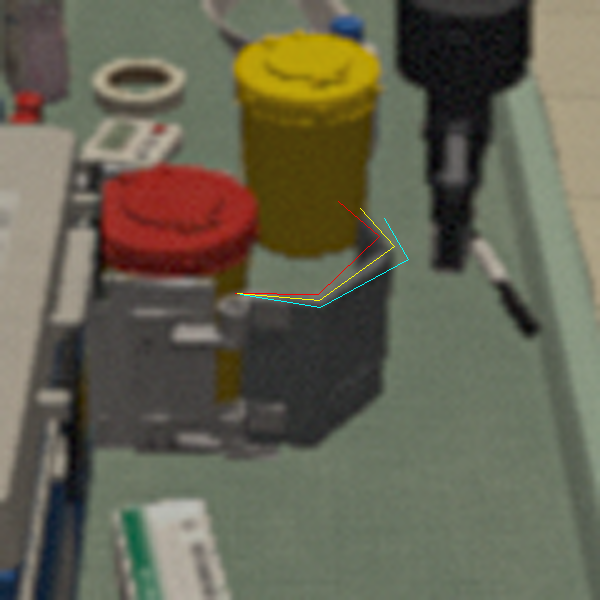

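```bash
python3 - <<'E'
from h import *
o=bot.get_obs(); R=Ro.from_quat(o['tool_rot']).as_matrix(); yaw=np.arctan2(R[1,1],R[0,1]); a=Q[2]-np.radians(33)
for gx in (-35,-22):
    t=gate(a,[(gx,-15,107)])[0]; print(gx,t,hol(t)[:2].round(1),'delta tool now',(R.T@(t-o['eef_pos'])*1000).round(1))
print('az',-(a+np.pi/2-yaw))
E
```

```text
-35 [ 0.47954696 -0.07620076  0.107     ] [-129.4   34.9] delta tool now [-15.4  52.8  -0.1]
-22 [ 0.48963118 -0.08440494  0.107     ] [-118.5   27.8] delta tool now [-26.3  45.7  -0.1]
az 0.5767261392937543
```

```bash
python3 -m handwheel '[{"dx":0,"dy":0.7,"dz":0,"ax":0,"ay":0,"az":0},{"dx":0,"dy":0.7,"dz":0,"ax":0,"ay":0,"az":0},{"dx":0,"dy":0.7,"dz":0,"ax":0,"ay":0,"az":0},{"dx":0,"dy":0,"dz":0,"ax":0,"ay":0,"az":0.96},{"dx":0,"dy":0,"dz":0,"ax":0,"ay":0,"az":0.96},{"dx":0,"dy":0,"dz":0,"ax":0,"ay":0,"az":0.96},{"dx":0,"dy":0,"dz":0,"ax":0,"ay":0,"az":0.96},{"dx":-0.4,"dy":0.17,"dz":0,"ax":0,"ay":0,"az":0},{"dx":-0.4,"dy":0.17,"dz":0,"ax":0,"ay":0,"az":0},{"dx":0,"dy":0,"dz":0,"ax":0,"ay":0,"az":0},{"dx":0,"dy":0,"dz":0,"ax":0,"ay":0,"az":0}]' -1
python3 - <<'E'
from h import *
c=bot.camera('wrist'); save(c,'w17'); keep(c,'w17'); s=bot.camera('side'); keep(s,'s17'); crop(s,'s17c',190,150,120,120,5); o=bot.get_obs(); print(o['eef_pos'],o['ft_force'],o['joint_pos'])
R=Ro.from_quat(o['tool_rot']).as_matrix(); yaw=np.arctan2(R[1,1],R[0,1]);a=yaw-np.pi/2; print('gate-th equiv',np.degrees(Q[2]-a), hol(o['eef_pos']))
d=o['eef_pos'][:2]-PIN; c_,s_=np.cos(a),np.sin(a); print('gate coords',32+1000*(c_*d[0]+s_*d[1]),68+1000*(-s_*d[0]+c_*d[1]))
E
```

```text
clock: 19.45
eef_pos: [0.4843, -0.0809, 0.1064]
tool_rot: [0.334, 0.943, -0.0, -0.0]
ft_force: [0.1, -0.2, -0.0]
grip_width: -0.0002
[ 0.48346457 -0.08071652  0.10627904] [-0.77123522 -0.17697591  0.16549119] [-1.65442278e-01  3.36350951e-01 -2.62980055e-01  9.72376386e-01
  2.36032277e-05  5.16413323e-01]
gate-th equiv 32.93679048102777 [-125.04048089   30.80584804  106.27904132]
gate coords -29.203887789852153 -15.963078654128154
```

View pics/s17c.png

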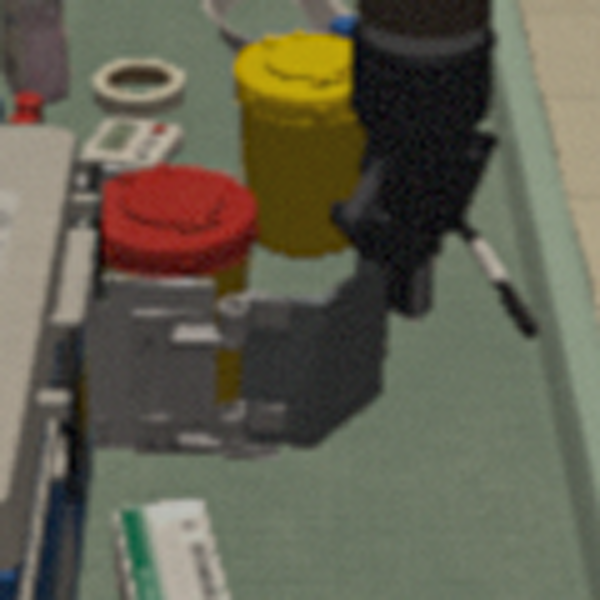

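View pics/w17.png

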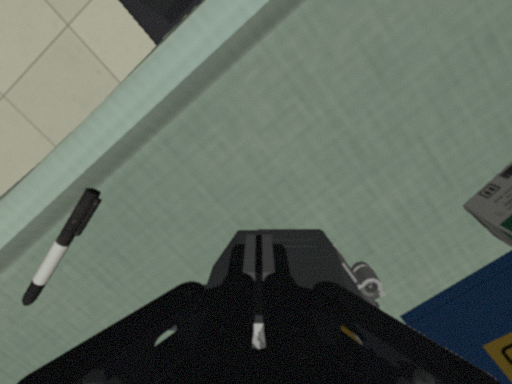

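```bash
python3 -m handwheel '[{"dx":-0.3,"dy":0,"dz":0,"ax":0,"ay":0,"az":0},{"dx":-0.28,"dy":0,"dz":0,"ax":0,"ay":0,"az":0},{"dx":0,"dy":0,"dz":0,"ax":0,"ay":0,"az":0},{"dx":-0.17,"dy":-0.09,"dz":0,"ax":0,"ay":0,"az":-0.333},{"dx":-0.17,"dy":-0.09,"dz":0,"ax":0,"ay":0,"az":-0.333},{"dx":0,"dy":0,"dz":0,"ax":0,"ay":0,"az":0}]' -1
python3 -m handwheel '[{"dx":-0.17,"dy":-0.09,"dz":0,"ax":0,"ay":0,"az":-0.333},{"dx":-0.17,"dy":-0.09,"dz":0,"ax":0,"ay":0,"az":-0.333},{"dx":0,"dy":0,"dz":0,"ax":0,"ay":0,"az":0}]' -1
python3 - <<'E'
from h import *
s=bot.camera('side'); keep(s,'s18'); crop(s,'s18c',190,150,120,120,5); o=bot.get_obs(); print(o['eef_pos'],o['ft_force'],o['joint_pos'])
R=Ro.from_quat(o['tool_rot']).as_matrix(); yaw=np.arctan2(R[1,1],R[0,1]);a=yaw-np.pi/2; print('gate-th equiv',np.degrees(Q[2]-a), hol(o['eef_pos']))
d=o['eef_pos'][:2]-PIN; c_,s_=np.cos(a),np.sin(a); print('gate coords',32+1000*(c_*d[0]+s_*d[1]),68+1000*(-s_*d[0]+c_*d[1]))
E
```

```text
clock: 20.15
eef_pos: [0.4993, -0.0991, 0.1066]
tool_rot: [0.288, 0.958, -0.0, 0.0]
ft_force: [0.2, -0.5, 0.2]
grip_width: 0.0002
clock: 20.45
eef_pos: [0.504, -0.1072, 0.1066]
tool_rot: [0.24, 0.971, 0.0, 0.0]
ft_force: [-0.5, -0.5, -0.7]
grip_width: 0.0001
[ 0.50377542 -0.10693971  0.10655188] [-0.55245506 -1.27727856 -0.4800672 ] [-2.09252146e-01  3.78884985e-01 -1.97373658e-01  9.94574543e-01
  1.45821428e-04  2.75475543e-01]
gate-th equiv 21.64220283517938 [-102.04526238    6.90174218  106.55187854]
gate coords -14.272796752847093 -16.088120428226247
```

View pics/s18c.png

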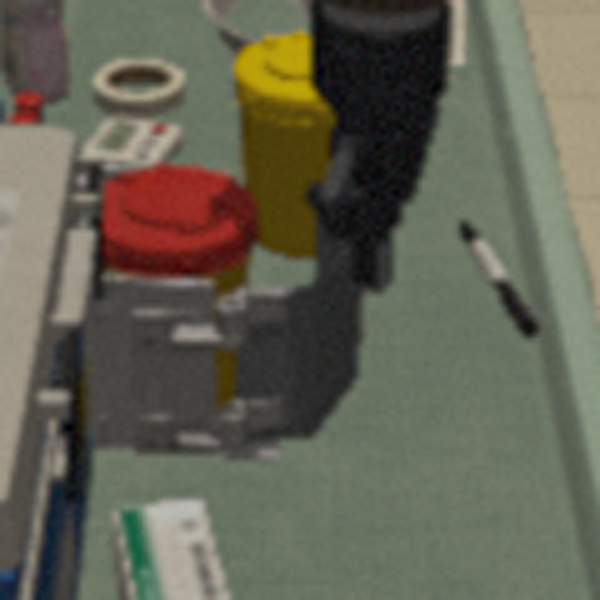

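```bash
python3 -m handwheel '[{"dx":-0.17,"dy":-0.09,"dz":0,"ax":0,"ay":0,"az":-0.333},{"dx":-0.17,"dy":-0.09,"dz":0,"ax":0,"ay":0,"az":-0.333},{"dx":-0.17,"dy":-0.09,"dz":0,"ax":0,"ay":0,"az":-0.333},{"dx":-0.17,"dy":-0.09,"dz":0,"ax":0,"ay":0,"az":-0.333},{"dx":0,"dy":0,"dz":0,"ax":0,"ay":0,"az":0}]' -1
python3 -m handwheel '[{"dx":-0.17,"dy":-0.09,"dz":0,"ax":0,"ay":0,"az":-0.333},{"dx":0,"dy":0,"dz":0,"ax":0,"ay":0,"az":0}]' -1
python3 -m handwheel '[{"dx":-0.17,"dy":-0.09,"dz":0,"ax":0,"ay":0,"az":-0.333},{"dx":0,"dy":0,"dz":0,"ax":0,"ay":0,"az":0}]' -1
python3 - <<'E'
from h import *
t=bot.camera('top'); keep(t,'t19'); crop(t,'t19c',200,110,120,110,5)
s=bot.camera('side'); keep(s,'s19'); crop(s,'s19c',190,150,120,120,5); o=bot.get_obs(); print(o['eef_pos'],o['ft_force'],o['joint_pos'])
R=Ro.from_quat(o['tool_rot']).as_matrix(); yaw=np.arctan2(R[1,1],R[0,1]);a=yaw-np.pi/2; print('gate-th equiv',np.degrees(Q[2]-a), hol(o['eef_pos']))
d=o['eef_pos'][:2]-PIN; c_,s_=np.cos(a),np.sin(a); print('gate coords',32+1000*(c_*d[0]+s_*d[1]),68+1000*(-s_*d[0]+c_*d[1]))
E
```

```text
clock: 21.0
eef_pos: [0.516, -0.122, 0.1066]
tool_rot: [0.142, 0.99, 0.0, 0.0]
ft_force: [0.1, 0.2, -0.3]
grip_width: 0.0002
clock: 21.2
eef_pos: [0.5193, -0.1252, 0.1065]
tool_rot: [0.117, 0.993, 0.0, 0.0]
ft_force: [0.9, 0.3, -0.6]
grip_width: 0.0002
clock: 21.4
eef_pos: [0.523, -0.1283, 0.1066]
tool_rot: [0.092, 0.996, -0.0, 0.0]
ft_force: [0.5, 0.1, -0.8]
grip_width: -0.0002
[ 0.52260724 -0.12816368  0.10650063] [-0.08079438  0.03027957  0.43362053] [-2.40543977e-01  4.19628004e-01 -1.33457073e-01  1.01806199e+00
  9.69326953e-05 -5.54462740e-02]
gate-th equiv 4.474670868793008 [-81.05450928 -12.18968186 106.50062907]
gate coords -14.614905416999797 -16.079019777802216
```

View pics/s19c.png

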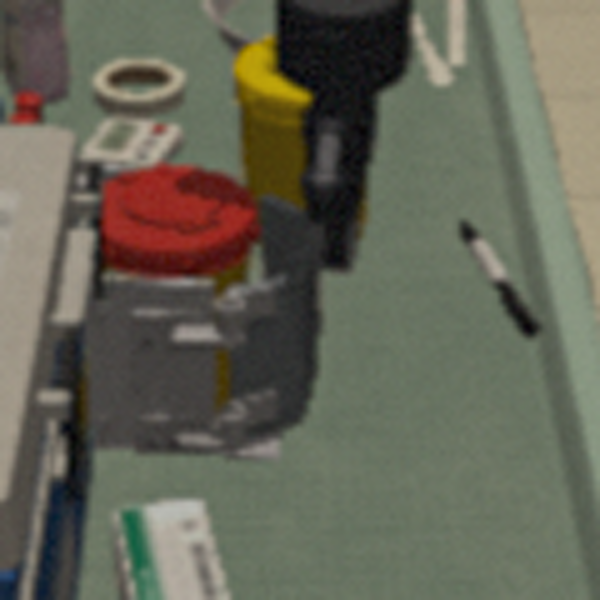

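View pics/t19c.png

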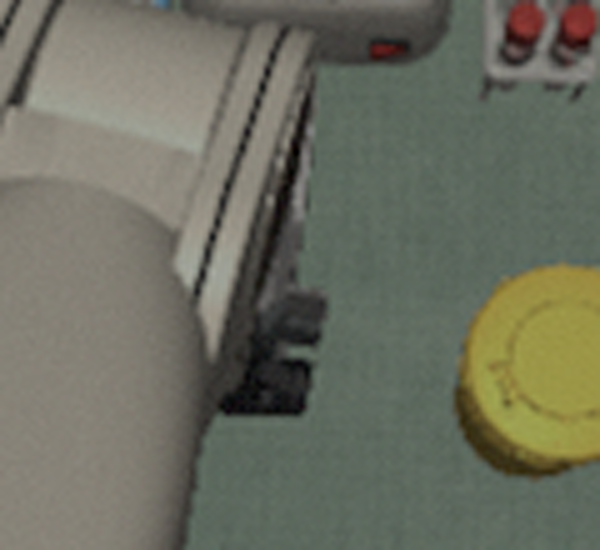

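```bash
python3 -m handwheel '[{"dx":-0.085,"dy":-0.047,"dz":0,"ax":0,"ay":0,"az":-0.167},{"dx":-0.085,"dy":-0.047,"dz":0,"ax":0,"ay":0,"az":-0.167},{"dx":0,"dy":0,"dz":0,"ax":0,"ay":0,"az":0}]' -1
python3 -m handwheel '[{"dx":-0.085,"dy":-0.047,"dz":0,"ax":0,"ay":0,"az":-0.167},{"dx":0,"dy":0,"dz":0,"ax":0,"ay":0,"az":0}]' -1
python3 - <<'E'
from h import *
t=bot.camera('top'); keep(t,'t20'); crop(t,'t20c',230,150,60,50,10)
s=bot.camera('side'); keep(s,'s20'); crop(s,'s20c',190,150,120,120,5); o=bot.get_obs(); print(o['eef_pos'],o['ft_force'])
R=Ro.from_quat(o['tool_rot']).as_matrix(); yaw=np.arctan2(R[1,1],R[0,1]);a=yaw-np.pi/2; print('gate-th equiv',np.degrees(Q[2]-a), hol(o['eef_pos']))
E
```

```text
clock: 21.8
eef_pos: [0.527, -0.1317, 0.1067]
tool_rot: [0.066, 0.998, -0.0, 0.0]
ft_force: [-0.2, 0.3, 0.5]
grip_width: -0.0002
clock: 22.0
eef_pos: [0.5287, -0.133, 0.1065]
tool_rot: [0.054, 0.999, 0.0, -0.0]
ft_force: [-1.6, 0.3, 0.5]
grip_width: 0.0003
[ 0.52866792 -0.13300451  0.10650183] [-0.55781121 -0.4681383   0.39089372]
gate-th equiv 0.057739244172441584 [-74.51150026 -16.35557887 106.50183227]
```

View pics/t20c.png

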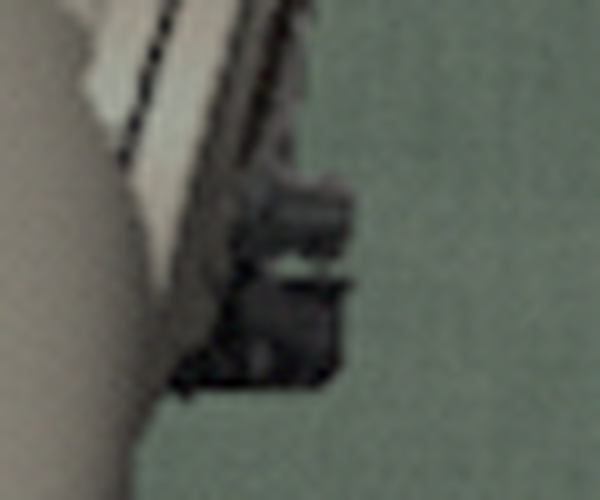

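View pics/s20c.png

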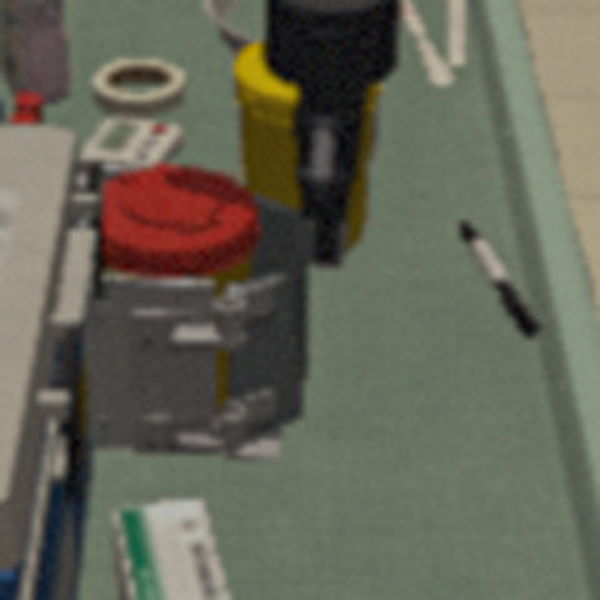

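```bash
python3 -m handwheel '[{"dx":-0.06,"dy":-0.03,"dz":0,"ax":0,"ay":0,"az":-0.1},{"dx":0,"dy":0,"dz":0,"ax":0,"ay":0,"az":0}]' -1
python3 -m handwheel '[{"dx":-0.06,"dy":-0.03,"dz":0,"ax":0,"ay":0,"az":-0.1},{"dx":0,"dy":0,"dz":0,"ax":0,"ay":0,"az":0}]' -1
python3 -m handwheel '[{"dx":-0.04,"dy":-0.02,"dz":0,"ax":0,"ay":0,"az":0},{"dx":0,"dy":0,"dz":0,"ax":0,"ay":0,"az":0}]' -1
```

```text
clock: 22.3
eef_pos: [0.5289, -0.1334, 0.1063]
tool_rot: [0.046, 0.999, 0.0, -0.001]
ft_force: [-4.3, 1.5, 2.6]
grip_width: 0.0003
clock: 22.5
eef_pos: [0.529, -0.1336, 0.1061]
tool_rot: [0.039, 0.999, 0.001, -0.003]
ft_force: [-7.7, 3.3, 5.5]
grip_width: 0.0001
clock: 22.7
eef_pos: [0.529, -0.1337, 0.1061]
tool_rot: [0.039, 0.999, 0.002, -0.004]
ft_force: [-9.5, 4.3, 6.7]
grip_width: 0.0001
```

```bash
python3 -m handwheel '[{"dx":0.1,"dy":0,"dz":0,"ax":0,"ay":0,"az":0},{"dx":0.3,"dy":0,"dz":0,"ax":0,"ay":0,"az":0},{"dx":0.8,"dy":0,"dz":0,"ax":0,"ay":0,"az":0},{"dx":0.9,"dy":0,"dz":0,"ax":0,"ay":0,"az":0},{"dx":0.9,"dy":0,"dz":-0.5,"ax":0,"ay":0,"az":0},{"dx":0.9,"dy":0,"dz":-0.9,"ax":0,"ay":0,"az":0},{"dx":0.9,"dy":0,"dz":-0.9,"ax":0,"ay":0,"az":0},{"dx":0.9,"dy":0,"dz":-0.9,"ax":0,"ay":0,"az":0},{"dx":0.9,"dy":0,"dz":-0.9,"ax":0,"ay":0,"az":0},{"dx":0,"dy":0,"dz":0,"ax":0,"ay":0,"az":0},{"dx":0,"dy":0,"dz":0,"ax":0,"ay":0,"az":0}]' -1
python3 - <<'E'
from h import *
o=bot.get_obs(); print(o['eef_pos'],o['ft_force'])
t=bot.camera('top'); keep(t,'t21'); crop(t,'t21c',195,120,80,75,8); save(t,'t21')
s=bot.camera('side'); keep(s,'s21'); crop(s,'s21c',200,170,75,75,8)
for n,c in (('t',t),('s',s)):
    g=gate(Q[2],[(35,-69,62),(32,68,112),(-4,-35,112),(-4,35,112)]); print(n,[((proj(c,p)-((195,120) if n=='t' else (200,170)))*8).round() for p in g])
    print('strike',((proj(c,pose(Q,[(-24,-69,62)])[0])-((195,120) if n=='t' else (200,170)))*8).round())
E
```

```text
clock: 23.8
eef_pos: [0.3688, -0.123, 0.2098]
tool_rot: [0.039, 0.999, -0.001, 0.002]
ft_force: [0.1, -0.3, -0.6]
grip_width: 0.0002
[ 0.36881153 -0.12300124  0.20980107] [ 0.09329275 -0.26516546 -0.60791265]
t [array([534., 420.]), array([ 92., 336.]), array([411., 495.]), array([182., 465.])]
strike [535. 417.]
s [array([324., 237.]), array([286., 327.]), array([420., 176.]), array([403., 280.])]
strike [321. 237.]
```

View pics/t21c.png

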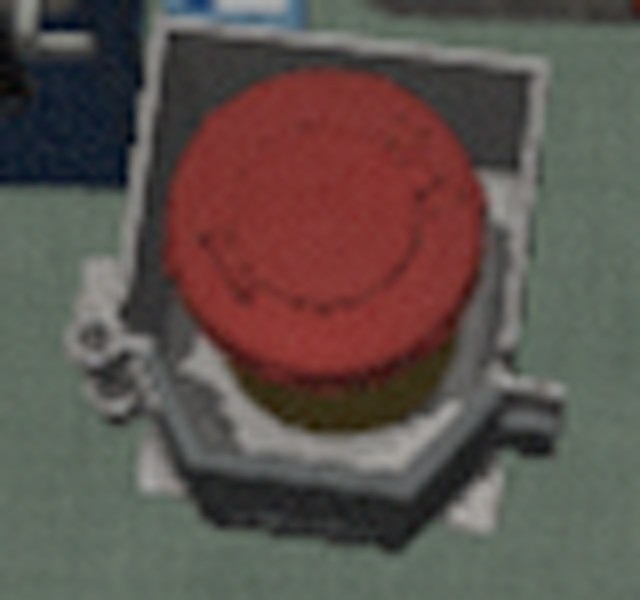

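View pics/s21c.png

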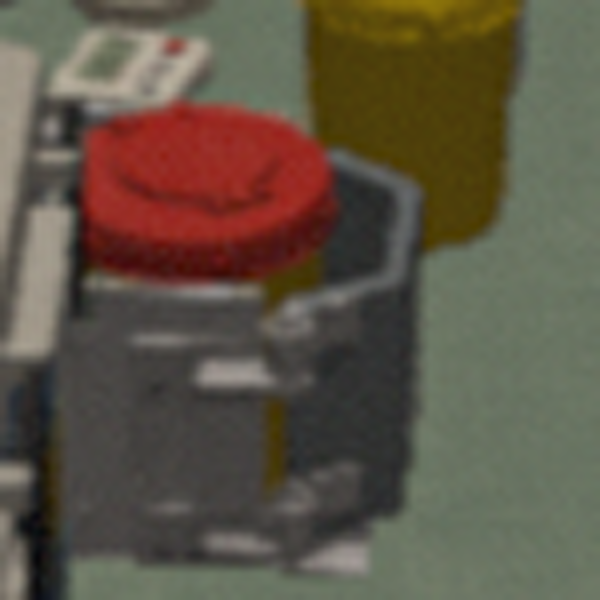

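View pics/t21.png

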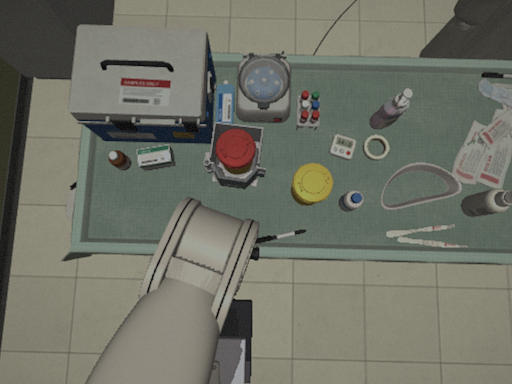

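```bash
python3 - <<'E'
from h import *
ims=[]
for n in ('s11','s12','s21'):
    c=pickle.load(open(n+'.pkl','rb')); ims.append(cv2.resize(c['img'][200:250,222:246,::-1],None,fx=11,fy=11,interpolation=cv2.INTER_CUBIC))
cv2.imwrite('pics/cmp2.png',np.hstack(ims))
a=pickle.load(open('top0.pkl','rb'))['img'].astype(int); b=pickle.load(open('t21.pkl','rb'))['img'].astype(int)
# tub lid centroid by red, and bottle
for n,im in(('0',a),('21',b)):
    m=(im[...,0]-im[...,1]>60)&(im[...,0]-im[...,2]>60); ys,xs=np.nonzero(m[125:180,205:265]); print(n,xs.mean(),ys.mean(),len(xs))
print('bottle diff',np.abs(a[185:220,335:370]-b[185:220,335:370]).mean())
E
```

```text
0 30.002615518744552 22.504795117698343 1147
21 30.021071115013168 22.494293239683934 1139
bottle diff 2.444081632653061
```

View pics/cmp2.png

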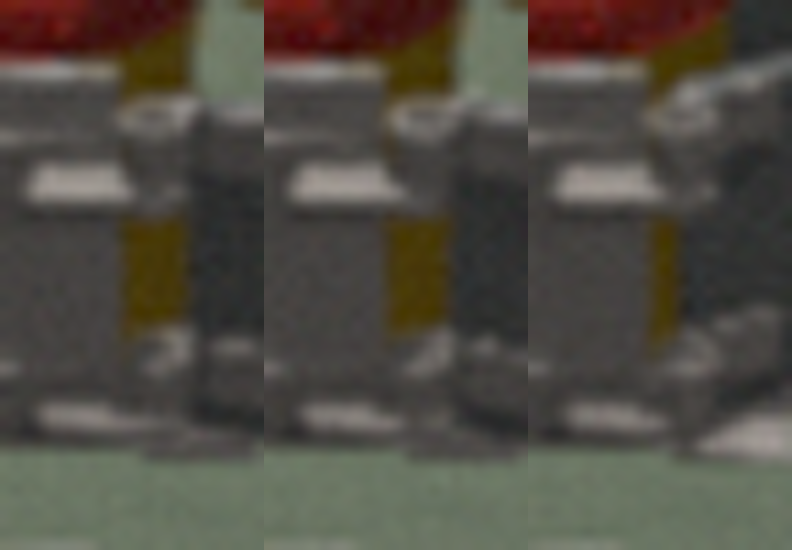

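```bash
python3 -c "
from workcell import bot
print(bot.job_done()); print(bot.get_obs()['clock'])"
```

```text
the job is handed in; nothing more can be done
None
the job is handed in; nothing more can be done
```

The gate is hung on both pins and swung shut, and I handed the job in at about 24 s of the 64 s. No verdict was reported.

**What I did:**
- I pinched the gate by its front panel and brought it in about 45° open. I lowered it over both pins until the vertical force showed it resting on the shoulders, then let go.
- I pushed it shut with closed fingers on an arc round the pins until the force rose to about 10 N. I then backed the arm clear.

**What went wrong:** my first push, straight against the slanted wing, jammed. The wrist force reached roughly 60 N, under the 120 N limit, and the gate sprang back to about 33°. I backed off and pushed on the flat panel instead, with almost no force until the ear met the strike.

**Last checks:**
- **Seating:** in the side camera both knuckles sit at the same height as just after seating, within about 1 mm.
- **Shut:** the top view shows the ear against the strike, and the gate's edges match the shut model.
- **Tub and bottle:** the tub lid's centre moved less than 0.1 pixel, and the bottle area looks unchanged.
- **Robot:** the gripper is free in the air with no contact force.
- **Calibration:** before the gate was gripped, the wrist camera made the upright knuckles look about 1° tilted. I allowed for that when lining up, and the side view agreed with the corrected position.

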